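Pull-test two spring clips and tag the weak one

ROBOT

A 6-joint arm with a two-finger parallel gripper is mounted at the origin on a cart in front of the work surface, level with it; the furniture and walls round the work are solid. World frame = base frame: x ahead of the robot, y to its left, z up, the work surface at z = 0. Lengths are in m, angles in rad, forces in N, time in s.
With the tool pointing down it reaches from about 0.25 to 0.775 m from the base axis. Payload 4 kg.
Tool frame: the origin (TCP) lies midway between the tips of the shut fingers; the grasp point (between the pads) lies 19 mm behind it; z points along the fingers, y is the direction in which the jaws open and shut (so a half turn about z gives the same grasp; the last joint's range is limited). The gripper opens to 94 mm and grips with 3 to 60 N. Pads are 16 mm wide; open, the fingers measure 119 mm over their backs; the gripper's body (75 mm by 177 mm) begins 78 mm behind the grasp point.
Start: joints at [1.003, 0.087, 1.371, -0, 1.684, -0.103], TCP at [0.247, 0.492, 0.181] pointing down, gripper open.
Joint ranges: [-3.1, 3.1], [-0.76, 2.03], [0.27, 2.55], [-1.08, 4.22], [0.17, 2.65], [-2.57, 2.57]. Speed limits (rad/s): [2.79, 2.79, 3.14, 3.14, 3.14, 3.14].

INTERFACE

Orientations are given as [roll, pitch, yaw] about the fixed x, y, z axes, in that order (R = Rz(yaw) Ry(pitch) Rx(roll)).
In Python, from bench import robot gives the robot as it stands.
- The arm moves only by the tool drive_tool, never from a script. Its argument "series" is a list that holds one entry, the list of rows, each a list of 7 numbers: the turn, a rotation vector about the tool's x, y, z in rad, then the shift along the tool's x, y, z in cm, then the opening in per cent of the stroke, from 0 (shut) to 100 (fully open). In form: [[[rx, ry, rz, tx, ty, tz, fingers], ...]]. A call has 1 to 20 rows; each row is the pose to reach, as a shift and turn from the pose measured when the call began, along the tool's axes at that moment; what a row does not reach only later rows make up. A row lasts 1/10 s, in which the tool goes at most 50 mm and 8.59 degrees, less where a joint would pass 70% of its speed; a pose out of reach is approached as far as the arm can. A call with a gripper value outside its range is refused whole. The fingers move at their own pace and stop on an object; the grip force is fixed at half the most. Time passes only in rows, so rows that repeat a pose let the fingers close. It gives the time, the measured TCP pose, the force and the opening at its end, in the units of the state.
- robot.get_obs(): the state, without advancing time (a new reading comes with each control period).
- robot.snapshot(name): name is "scene" or "top"; returns a dict with "img" (384x512x3 uint8, blue, green, red), "depth" (384x512 float32, m along the optical axis (not along the pixel's ray), 0 where there is no reading), "vertical_fov" (degrees; the focal length in pixels is half the picture's height over the tangent of half this angle, whatever the lens; pixels are square), "cx", "cy" (the principal point, pixels), "rvec" (rotation vector, rad) and "tvec" (3), from world to camera coordinates, as OpenCV has them. Camera axes: x right, y down, z forward; pixel columns grow to the right and rows downward; lengths in m; the calibration is good to about 2 mm. A picture is of the moment at which its call begins.
- robot.close_job(): hands the job in, once; it reports no verdict.
The state is a dict: "time": time; "joint_positions": joint angles; "qvel": joint speeds; "joint_torque": joint torques, N m; "tool_pos": TCP position; "ee_rot": TCP orientation; "wrist_force": force on the tool from outside, world axes, zero at the start; "wrist_torque": the same for the moment, N m; "width": finger opening in m.
Only numpy, scipy, OpenCV 4.12 (cv2) and the standard library are available. Lean on these libraries where they do the work, as an engineer would, in place of code of your own. Each camera call takes 0.05 s, during which the arm holds its last target.

TASK

One of the two spring clips on the test board has lost its spring, and they look alike. Draw the wooden test slip about a centimetre (at most two) out of each clip, straight and gently without prying the jaws, and feel which clip holds it less; then pull that weak clip's slip right out, lay it on the bench, and drop the wooden ring over the peg behind the weak clip, flat down on the board. Leave the sound clip gripping its partly drawn slip, and do not disturb the other things.

Things in the scene. Friction and masses are not known exactly. Their poses are not given: they have to be found in the camera images.
- slip_1_grip (a point): Wooden test slip 130 x 20 x 6 mm, 20 to 40 g, level, its far end held in clip 1. Point on its centre line, mid-thickness, 20 mm from the near end, 32 mm above the bench, over open bench: grip here from above, closing along y. x runs towards the clip: draw along -x. The jaw's lip lets go after 36 mm of travel; the slip is clear of the clip after 52 mm. The pull is steady friction.
- clip_1 (a point): Mouth of clip 1 (the left one), a steel spring clip 84 x 42 mm fixed on the plywood test board (180 x 230 x 15 mm). Point at the front face of its lower jaw, at the height of the slip's middle; at the start the slip's grip point is 58 mm ahead (-x) of it. x to the back of the clip, y left, z up. The board's front edge is 13 mm ahead of it. Clip up to 66 mm above the bench.
- jaw_1: Sprung upper jaw of clip 1; origin on its hinge pin, 54 mm behind and 11 mm above the clip's mouth. A sound spring presses with about 8.5 N, a weak one with about 2.3 N, so a slip slides out of the sound clip under about three to four times the pull (about 7 to 9 N against 2 to 3 N). Which clip is weak changes from run to run and cannot be seen while the slips are in.
- peg_1 (a point): Top of the dark wooden peg, 10 mm thick with a tapered tip, 132 mm behind the mouth of clip 1 (its x). The peg stands 30 mm above the board; its top is 45 mm, the board's face 15 mm above the bench. Axes as the clip's.
- slip_2_grip (a point): Wooden test slip 130 x 20 x 6 mm, 20 to 40 g, level, its far end held in clip 2. Point on its centre line, mid-thickness, 20 mm from the near end, 32 mm above the bench, over open bench: grip here from above, closing along y. x runs towards the clip: draw along -x. The jaw's lip lets go after 36 mm of travel; the slip is clear of the clip after 52 mm. The pull is steady friction.
- clip_2 (a point): Mouth of clip 2 (the right one), a steel spring clip 84 x 42 mm fixed on the plywood test board (180 x 230 x 15 mm). Point at the front face of its lower jaw, at the height of the slip's middle; at the start the slip's grip point is 58 mm ahead (-x) of it. x to the back of the clip, y left, z up. The board's front edge is 13 mm ahead of it. Clip up to 66 mm above the bench.
- jaw_2: Sprung upper jaw of clip 2; origin on its hinge pin, 54 mm behind and 11 mm above the clip's mouth. A sound spring presses with about 8.5 N, a weak one with about 2.3 N, so a slip slides out of the sound clip under about three to four times the pull (about 7 to 9 N against 2 to 3 N). Which clip is weak changes from run to run and cannot be seen while the slips are in.
- peg_2 (a point): Top of the dark wooden peg, 10 mm thick with a tapered tip, 132 mm behind the mouth of clip 2 (its x). The peg stands 30 mm above the board; its top is 45 mm, the board's face 15 mm above the bench. Axes as the clip's.
- tag_center (a point): Centre of the loose dark wooden tag ring: outside diameter 42 mm, hole 18 mm, 12 mm high, lying flat on the bench to the right of the board; point half-way up, on its axis. Grip it across its outside.
- pencil: Bystander: flat carpenter's pencil, 15 x 186 x 9 mm; origin at the centre of its underside.
- wax_tin: Bystander: round tin, 78 mm across, 34 mm high; origin at the centre of its underside.
- sanding_block: Bystander: cork sanding block, 70 x 110 x 31 mm; origin at the centre of its underside.
- offcut_3: Bystander: square timber offcut, 75 x 75 x 24 mm; origin at the centre of its underside.
Mind the look-alikes: they are no part of the job. Of the things that look like the part that bears tag_center, take the one that is farthest from the robot's base at the start.

How it is judged:
On the way:
1. both slips have been drawn at least 3 mm, and a clip's slip is still gripped, the ring not yet on a peg (x of slip_1_grip in the frame of clip_1 below -0.061 m and x of slip_2_grip in the frame of clip_2 below -0.061 m and contact force between any of jaw_1, jaw_2 and anything else above 0.3 N and horizontal distance between tag_center and peg_1 above 0.03 m and horizontal distance between tag_center and peg_2 above 0.03 m), for 0.1 s.
At the end, for the whole second after the job is handed in: Ring flat (0.15 rad) on the board round the weak clip's peg (8 mm); the weak clip's slip lies on the bench, over 100 mm from that clip; the sound clip's jaw presses its slip with over 5.5 N, that slip drawn 3 to 22 mm from its start (((horizontal distance between tag_center and peg_1 below 0.008 m and height (world z) of tag_center below 0.026 m and angle between tag_center's own z axis and vertical below 0.15 rad and horizontal distance between slip_1_grip and clip_1 above 0.1 m and height (world z) of slip_1_grip below 0.012 m and x of slip_2_grip in the frame of clip_2 between -0.08 and -0.061 m and contact force between jaw_2 and anything else above 5.5 N) or (horizontal distance between tag_center and peg_2 below 0.008 m and height (world z) of tag_center below 0.026 m and angle between tag_center's own z axis and vertical below 0.15 rad and horizontal distance between slip_2_grip and clip_2 above 0.1 m and height (world z) of slip_2_grip below 0.012 m and x of slip_1_grip in the frame of clip_1 between -0.08 and -0.061 m and contact force between jaw_1 and anything else above 5.5 N))); the robot touches nothing.
It fails at once if a jaw is pried: it presses on anything with more than 25 N (contact force between any of jaw_1, jaw_2 and anything else above 25 N).
It fails at once if a bystander (pencil, wax tin, sanding block, square offcut) is moved more than 30 mm (distance of any of pencil, wax_tin, sanding_block, offcut_3 from where it was at the start of the episode above 0.03 m).
It also fails if it takes over 72 s, if anything falls off the work surface, if the arm or the gripper's body presses on something with over 40 N, if the wrist force passes 120 N, or if a joint passes its speed limit or range.

## Working session

There is one attempt and no reset: what is moved stays moved. The work goes in short steps, Python scripts to look and compute and a tool call to move; the robot and the scene stay as the last step left them, time stands still between calls to the robot, and variables do not carry over. Pictures are saved under pics/ and viewed, and the job is handed in when it is done.

Besides the shell and the picture viewer there is one more tool, called after "Emit:" as a command line: name --argument value ..., lists and objects as JSON in quotes. drive_tool: Moves the arm, as the interface text tells. Its arguments: {"type":"object","properties":{"series":{"type":"array","items":{"type":"array","items":{"type":"array","items":{"type":"number"}}}}},"required":["series"]}

```bash
mkdir -p pics
cat > h.py <<'E'
import numpy as np, cv2
from bench import robot
def snap(n):
    s=robot.snapshot(n); s['f']=192/np.tan(np.radians(s['vertical_fov']/2)) if s['img'].shape[0]==384 else None
    s['R']=cv2.Rodrigues(np.array(s['rvec'],float))[0]; s['t']=np.array(s['tvec'],float).reshape(3)
    return s
def ray(s,u,v,z):
    d=s['R'].T@np.array([(u-s['cx'])/s['f'],(v-s['cy'])/s['f'],1]); c=-s['R'].T@s['t']
    return c+d*(z-c[2])/d[2]
def proj(s,p):
    q=s['R']@np.array(p)+s['t']; return q[0]/q[2]*s['f']+s['cx'],q[1]/q[2]*s['f']+s['cy']
def dep(s,u,v):
    z=s['depth'][int(v),int(u)]; q=np.array([(u-s['cx'])/s['f']*z,(v-s['cy'])/s['f']*z,z]); return s['R'].T@(q-s['t'])
def world(s):
    v,u=np.mgrid[:384,:512]; z=s['depth']; q=np.stack([(u-s['cx'])/s['f']*z,(v-s['cy'])/s['f']*z,z],-1); return (q-s['t'])@s['R']
E
python3 - <<'E'
from h import *
import pickle
for n in("scene","top"):
    s=snap(n); pickle.dump(s,open(n+'.pkl','wb')); cv2.imwrite(f'pics/{n}0.png',cv2.resize(s['img'],(768,576)))
    print(n,-s['R'].T@s['t'],s['f'],s['cx'],s['cy'],(s['depth']>0).mean())
o=robot.get_obs();print({k:np.round(o[k],4) for k in o})
E
```

```text
scene [-0.20502403 -0.601729    0.85647145] 395.6893149716637 259.10425552390376 192.71778069852047 0.9712677001953125
top [ 0.37409084 -0.08665727  1.2866205 ] 492.45620259105243 253.4564183139129 188.1138059432216 0.9961344401041666
{'time': np.float64(0.1), 'joint_positions': array([ 1.0029,  0.0879,  1.3721,  0.    ,  1.6836, -0.103 ]), 'qvel': array([-0.0004, -0.0021, -0.0026,  0.0002,  0.0015, -0.0016]), 'joint_torque': array([ 2.10000e-03, -3.41258e+01, -3.03299e+01,  7.20000e-02,
        3.05000e-02, -1.00000e-04]), 'tool_pos': array([0.2462, 0.4912, 0.1794]), 'ee_rot': array([-3.1396e+00, -2.0000e-04,  2.6767e+00]), 'wrist_force': array([-0.4626,  0.2327,  0.6624]), 'wrist_torque': array([-0.0306,  0.0094,  0.0044]), 'width': np.float64(0.0938)}
```

View pics/scene0.png

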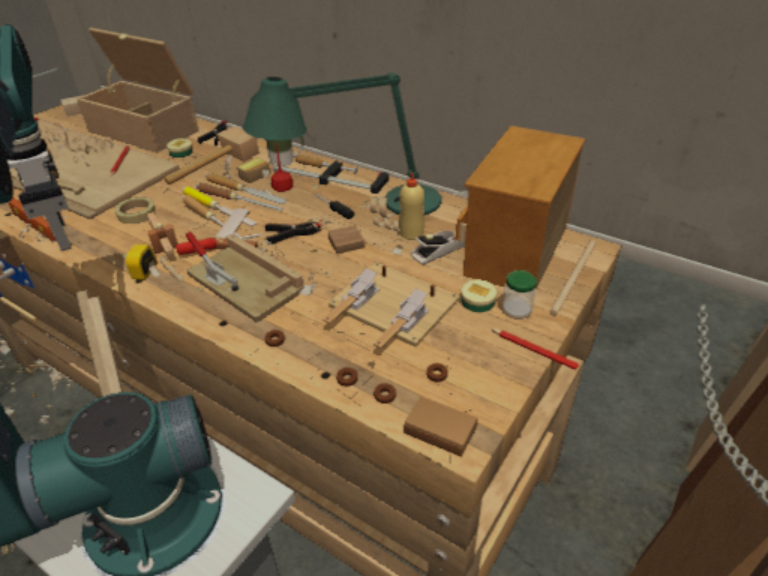

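View pics/top0.png

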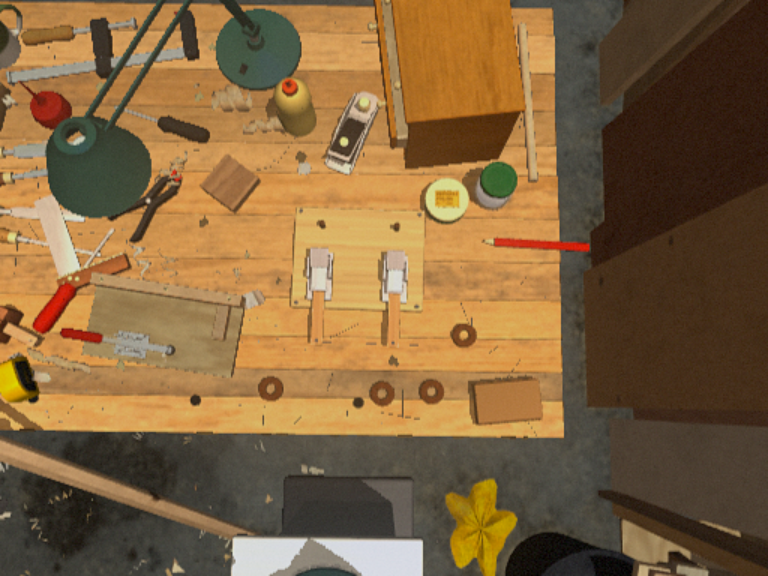

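Both views show the board with two slips. In the top view (768 px wide) the slips are at (317,315) and (393,315), and the pegs at (321,224) and (396,227). Four rings could be mistaken for the tag, at (270,388), (381,392), (431,391) and (463,335). The one to the right of the board, (463,335), looks farthest from the base; I'll measure it and check a crop.

Run:
```python
import pickle
from h import *
s=pickle.load(open('top.pkl','rb'))
im=s['img'];hsv=cv2.cvtColor(im,cv2.COLOR_BGR2HSV)
W=world(s)
c=im[130:290,170:350]; cv2.imwrite('pics/crop1.png',cv2.resize(c,None,fx=4,fy=3.7,interpolation=cv2.INTER_CUBIC)[:600])
# rings: height mask ~12mm
for (u,v) in [(180,258.5),(254,261),(287,260.5),(308.7,223.5)]:
    u,v=int(u),int(v); w=W[v-18:v+19,u-18:u+19]; z=w[...,2]; m=(z>.007)&(z<.02)
    ys,xs=np.nonzero(m); (cx,cy),r=cv2.minEnclosingCircle(np.c_[xs,ys].astype(np.float32)); p=ray(s,cx+u-18,cy+v-18,.012)
    print(m.sum(),np.round(p,4),'rad mm',r/s['f']*1.27*1000,'dist',np.hypot(*p[:2]),'med z',np.median(z[m]))
# z map over board
Z=W[...,2]
z=np.clip(Z[130:290,170:350]*1000*3,0,255).astype(np.uint8)
cv2.imwrite('pics/z1.png',cv2.resize(z,None,fx=4,fy=3.7,interpolation=cv2.INTER_NEAREST)[:600])
```

```text
169 [0.4035 0.1026 0.012 ] rad mm 44.43774355865572 dist 0.4163318978079103 med z 0.012124455877347826
176 [ 0.4053 -0.0793  0.012 ] rad mm 40.49616172259718 dist 0.41293910097621356 med z 0.012089355001612567
172 [ 0.4041 -0.181   0.012 ] rad mm 33.854569988238346 dist 0.4427550045452933 med z 0.012581209843110893
170 [ 0.5018 -0.2265  0.012 ] rad mm 45.73157613261312 dist 0.5505737893132284 med z 0.012359414313703698
```

View pics/crop1.png

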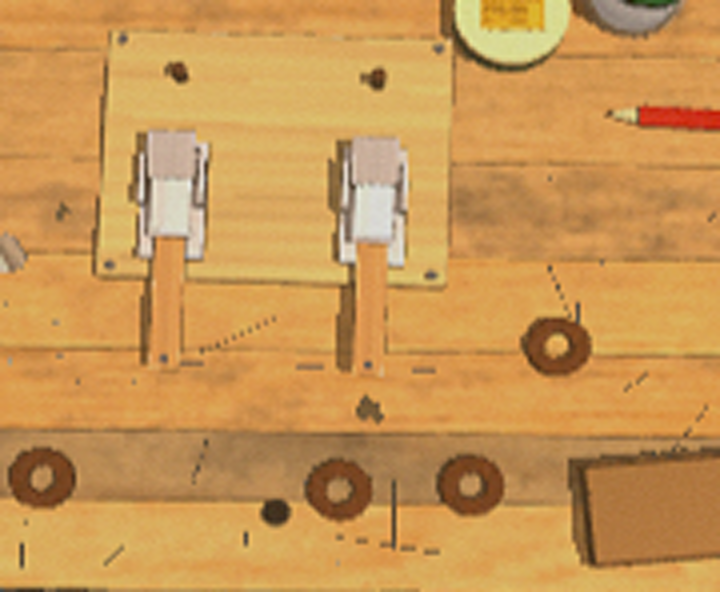

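View pics/z1.png

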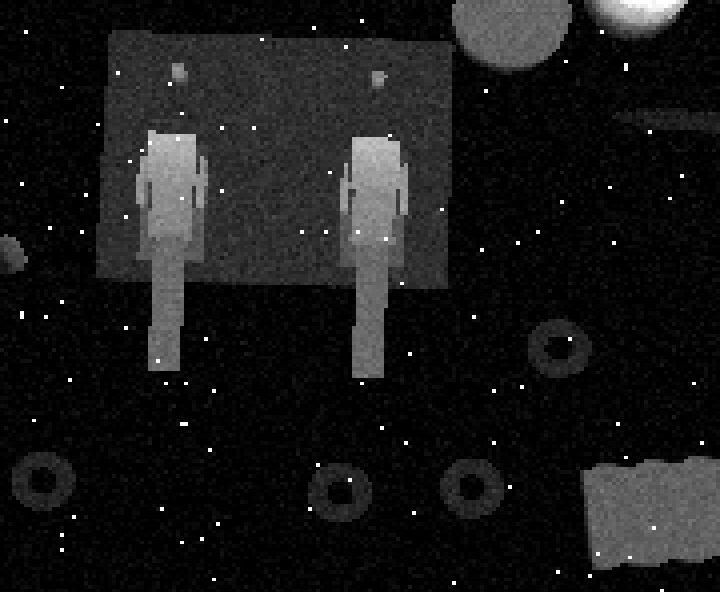

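The crop confirms the lone ring at crop (557,346), right of the board, and shows the slips sticking out of both clips. Next I'll measure the slips, pegs and ring precisely, using the depth components with noise removed.

```bash
cat > meas.py <<'E'
import pickle
from h import *
s=pickle.load(open('top.pkl','rb')); sc=pickle.load(open('scene.pkl','rb'))
s['depth']=cv2.medianBlur(s['depth'],3)
W=world(s);Z=W[...,2]
def comp(box,lo,hi):
    u0,u1,v0,v1=box; m=np.zeros(Z.shape,np.uint8); m[v0:v1,u0:u1]=(Z[v0:v1,u0:u1]>lo)&(Z[v0:v1,u0:u1]<hi)
    n,l,st,c=cv2.connectedComponentsWithStats(m); i=1+np.argmax(st[1:,4]); return l==i
# board
m=comp((185,300,130,215),.010,.020); 
r=cv2.minAreaRect(np.argwhere(m)[:,::-1].astype(np.float32)); pts=np.array([ray(s,*p,.015) for p in cv2.boxPoints(r)]); print('board',np.round(pts,4)[:, :2], 'sides',[np.linalg.norm(pts[i]-pts[i-1]) for i in range(4)])
def ang(a): return np.degrees(np.arctan2(a[1],a[0]))
print('board ang',ang(pts[1]-pts[0]),ang(pts[2]-pts[1]))
for nm,box in(('slip1',(200,222,196,235)),('slip2',(250,275,198,240))):
    m=comp(box,.025,.045); w=W[m]; yx=np.argwhere(m)
    P=np.array([ray(s,u,v,.035)[:2] for v,u in yx]); vx,vy,x0,y0=cv2.fitLine(P.astype(np.float32),cv2.DIST_L2,0,.01,.01).ravel()
    d=np.array([vx,vy]); d*=np.sign(d[0]); n=np.array([-d[1],d[0]])
    t=(P-[x0,y0])@d; q=(P-[x0,y0])@n
    print(nm,'z',np.median(w[:,2]),'ang',ang(d),'near end',np.round(np.array([x0,y0])+d*t.min(),4),'c',x0,y0,'len',np.ptp(t),'wid',np.ptp(q))
for nm,box in(('peg1',(205,222,142,158)),('peg2',(255,272,142,158))):
    m=comp(box,.028,.06); yx=np.argwhere(m); print(nm,m.sum(),np.round(ray(s,yx[:,1].mean(),yx[:,0].mean(),.042),4),Z[m].max())
for box in((297,320,210,237),):
    m=comp(box,.007,.02); yx=np.argwhere(m); c=yx.mean(0); print('ring',m.sum(),np.round(ray(s,c[1],c[0],.012),4))
hsv=cv2.cvtColor(s['img'],cv2.COLOR_BGR2HSV)
m=(hsv[...,2]<150)&(hsv[...,1]>110); m2=np.zeros_like(m); m2[210:237,297:320]=m[210:237,297:320]
yx=np.argwhere(m2);c=yx.mean(0);print('ring col',m2.sum(),np.round(ray(s,c[1],c[0],.012),4))
E
python3 meas.py
python3 - <<'E'
import sys; sys.path.insert(0,'.')
from h import *; import pickle
s=pickle.load(open('scene.pkl','rb'))
c=s['img'][165:285,205:325]; cv2.imwrite('pics/sc1.png',cv2.resize(c,None,fx=5,fy=5,interpolation=cv2.INTER_CUBIC))
E
```

```text
board [[ 0.5331  0.0722]
 [ 0.7153  0.0737]
 [ 0.7119 -0.2026]
 [ 0.53   -0.1979]] sides [np.float64(0.2701076411570954), np.float64(0.18216476975544396), np.float64(0.276291506827493), np.float64(0.18195679708297874)]
board ang 0.4771222198152946 -90.70901164621608
slip1 z 0.03482886280535186 ang -2.178255 near end [0.4712 0.0255] c 0.51850325 0.023702603 len 0.08617194882294402 wid 0.04118104708955441
slip2 z 0.03482582294247071 ang -1.8839564 near end [ 0.468  -0.1043] c 0.51493776 -0.105868064 len 0.08586992529788923 wid 0.038675689746806075
peg1 14 [0.678 0.02  0.042] 0.04605971628301776
peg2 11 [ 0.676  -0.1091  0.042 ] 0.044687078215214775
ring 167 [ 0.491  -0.2288  0.012 ]
ring col 184 [ 0.4928 -0.2273  0.012 ]
```

View pics/sc1.png

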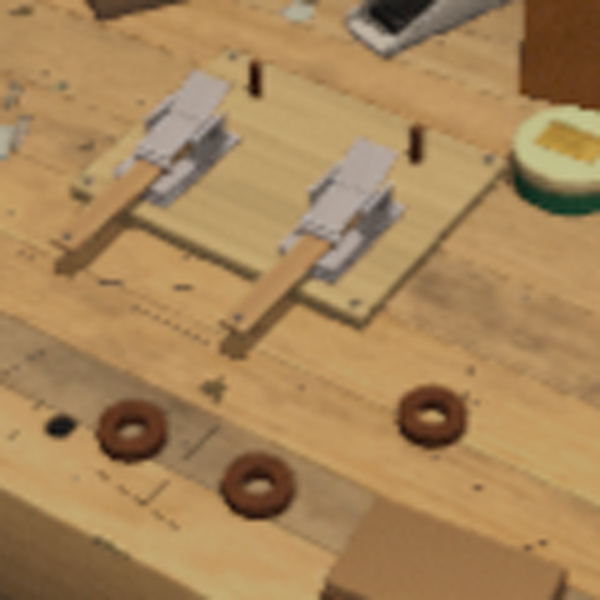

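```bash
cat >> meas.py <<'E'
print('---')
for nm,box in(('slip1',(200,222,205,235)),('slip2',(250,275,207,240))):
    m=comp(box,.025,.045); r=np.nonzero(m.any(1))[0]; C=[]
    for v in r[:]:
        us=np.nonzero(m[v])[0]; p=ray(s,us.mean(),v,.035); C.append([p[0],p[1],len(us)])
    C=np.array(C); k=C[:,0]<.528; f=np.polyfit(C[k,0],C[k,1],1); print(nm,'ang',np.degrees(np.arctan(f[0])),'near x',C[:,0].min()-.00125,'y at .49',np.polyval(f,.49),C[k,2].mean()*2.55)
# scene view check: slip top near end corners etc via scene depth
sc['depth']=cv2.medianBlur(sc['depth'],3); Ws=world(sc)
for nm,yl in(('slip1',(0,.05)),('slip2',(-.14,-.08))):
    k=(Ws[...,2]>.031)&(Ws[...,2]<.039)&(Ws[...,0]>.44)&(Ws[...,0]<.53)&(Ws[...,1]>yl[0])&(Ws[...,1]<yl[1])
    P=Ws[k]; print('scene',nm,k.sum(),np.percentile(P[:,0],2),'y range',np.percentile(P[:,1],[2,50,98]),np.polyfit(P[:,0],P[:,1],1)[0])
for nm,xy in(('peg1',(.678,.02)),('peg2',(.676,-.109)),('ring',(.492,-.228))):
    lo,hi=((.025,.05) if 'peg' in nm else (.009,.016)); k=(Ws[...,2]>lo)&(Ws[...,2]<hi)&(np.hypot(Ws[...,0]-xy[0],Ws[...,1]-xy[1])<.03)
    P=Ws[k]; print('scene',nm,k.sum(),P[:,:2].mean(0),(P[:,:2].max(0)+P[:,:2].min(0))/2)
E
python3 meas.py | sed -n '/---/,$p'
```

```text
---
slip1 ang -2.0953530589662015 near x 0.47026119757480034 y at .49 0.024602943200471572 20.178260869565214
slip2 ang -2.245747424365405 near x 0.4670616626014983 y at .49 -0.10511115538731478 19.656249999999996
scene slip1 93 0.47268194964318333 y range [0.0144015  0.02286558 0.03436616] -0.020326415033979986
scene slip2 109 0.46905158453334245 y range [-0.11563022 -0.10680594 -0.09589368] -0.027447572706078862
scene peg1 16 [0.67904746 0.01892312] [0.67975761 0.01930882]
scene peg2 16 [ 0.67475241 -0.11077495] [ 0.67480074 -0.11038472]
scene ring 104 [ 0.49099735 -0.22979006] [ 0.49251067 -0.23022484]
```

```bash
cat > go.py <<'E'
from h import *
from scipy.spatial.transform import Rotation as Ro
def rel(p,yaw,o=None):
    o=o or robot.get_obs(); R0=Ro.from_euler('xyz',o['ee_rot']); R1=Ro.from_euler('xyz',[np.pi,0,yaw])
    rv=(R0.inv()*R1).as_rotvec(); d=R0.inv().apply(np.array(p)-o['tool_pos'])*100
    print(np.round(rv,3).tolist(),np.round(d,2).tolist())
def st():
    o=robot.get_obs(); print({k:np.round(o[k],4).tolist() for k in('time','tool_pos','ee_rot','wrist_force','width')}); return o
E
python3 -c "
from go import *
st()
rel((.4915,.0243,.15),3.11)
rel((.4915,.0243,.10),3.11)
"
```

```text
{'time': 0.1, 'tool_pos': [0.2462, 0.4912, 0.1794], 'ee_rot': [-3.1396, -0.0002, 2.6767], 'wrist_force': [-0.4626, 0.2327, 0.6624], 'width': 0.0938}
[-0.002, -0.001, -0.433] [-42.86, -30.73, 2.99]
[-0.002, -0.001, -0.433] [-42.86, -30.72, 7.99]
```

Emit:
drive_tool --series '[[[0,0,-0.433,-42.86,-30.73,3,50],[0,0,-0.433,-42.86,-30.73,3,50],[0,0,-0.433,-42.86,-30.73,3,50],[0,0,-0.433,-42.86,-30.73,3,50],[0,0,-0.433,-42.86,-30.73,3,50],[0,0,-0.433,-42.86,-30.73,3,50],[0,0,-0.433,-42.86,-30.73,3,50],[0,0,-0.433,-42.86,-30.73,3,50],[0,0,-0.433,-42.86,-30.73,3,50],[0,0,-0.433,-42.86,-30.73,3,50],[0,0,-0.433,-42.86,-30.73,3,50],[0,0,-0.433,-42.86,-30.73,3,50],[0,0,-0.433,-42.86,-30.73,5,50],[0,0,-0.433,-42.86,-30.73,8,50],[0,0,-0.433,-42.86,-30.73,8,50],[0,0,-0.433,-42.86,-30.73,8,50],[0,0,-0.433,-42.86,-30.73,8,50]]]'

```text
time: 1.8
tool_pos: [0.4923, 0.0247, 0.1015]
ee_rot: [-3.14, 0.001, 3.111]
wrist_force: [0.4, -0.4, -0.9]
width: 0.047
```

```bash
python3 -c "
from go import *
st()
rel((.4915,.0243,.013),3.11)
s=snap('top'); c=s['img'][130:290,170:350]; cv2.imwrite('pics/t2.png',cv2.resize(c,None,fx=4,fy=3.7,interpolation=cv2.INTER_CUBIC)[:600])
s=snap('scene');c=s['img'][145:285,185:325]; cv2.imwrite('pics/s2.png',cv2.resize(c,None,fx=4,fy=4,interpolation=cv2.INTER_CUBIC))
"
```

```text
{'time': 1.8, 'tool_pos': [0.4923, 0.0247, 0.1015], 'ee_rot': [-3.14, 0.0013, 3.1106], 'wrist_force': [0.3775, -0.4144, -0.9452], 'width': 0.047}
[-0.002, 0.001, 0.001] [0.09, -0.03, 8.85]
```

View pics/s2.png

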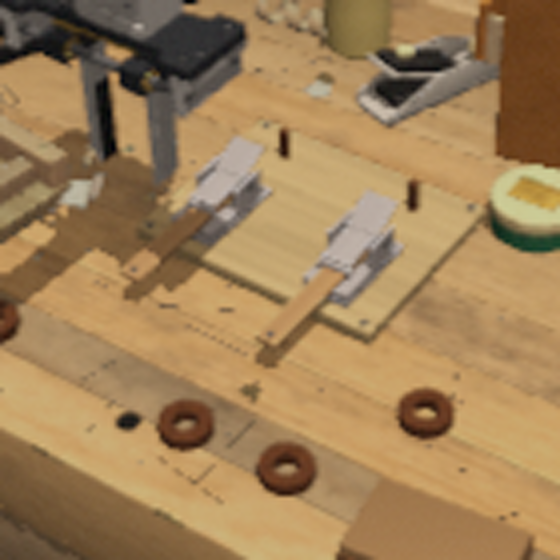

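The fingers straddle slip 1 from above, shown at (130,150), and the slip's near end is at (130,265). Descending now.

Emit:
drive_tool --series '[[[0,0,0,0.1,0,4.0,50],[0,0,0,0.1,0,6.5,50],[0,0,0,0.1,0,8.8,50],[0,0,0,0.1,0,8.8,50],[0,0,0,0.1,0,8.8,50],[0,0,0,0.1,0,8.8,50]]]'

```text
time: 2.5
tool_pos: [0.4935, 0.0244, 0.016]
ee_rot: [-3.14, 0.006, 3.11]
wrist_force: [0.3, 0.2, 0.2]
width: 0.047
```

```bash
python3 -c "
from go import *
st()
s=snap('scene');c=s['img'][165:285,185:305]; cv2.imwrite('pics/s3.png',cv2.resize(c,None,fx=5,fy=5,interpolation=cv2.INTER_CUBIC))
"
```

```text
{'time': 2.5, 'tool_pos': [0.4935, 0.0244, 0.016], 'ee_rot': [-3.1397, 0.0061, 3.1104], 'wrist_force': [0.2757, 0.2277, 0.2014], 'width': 0.047}
```

View pics/s3.png

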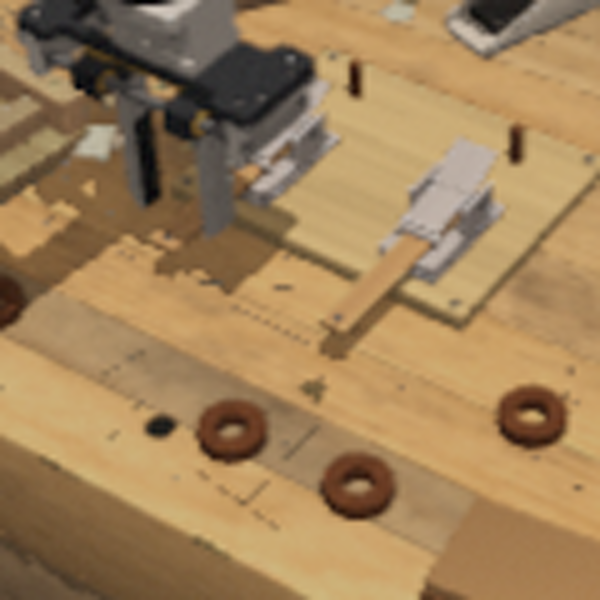

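The fingers straddle slip 1 at (175,215) with the slip between them. I'll lower about 2 mm and close.

Emit:
drive_tool --series '[[[0,0.004,0,0.1,0,0.3,50],[0,0.004,0,0.1,0,0.3,50],[0,0.004,0,0.1,0,0.3,20],[0,0.004,0,0.1,0,0.3,10],[0,0.004,0,0.1,0,0.3,10],[0,0.004,0,0.1,0,0.3,10],[0,0.004,0,0.1,0,0.3,10],[0,0.004,0,0.1,0,0.3,10],[0,0.004,0,0.1,0,0.3,10]]]'

```text
time: 3.45
tool_pos: [0.4925, 0.0244, 0.013]
ee_rot: [-3.14, 0.002, 3.11]
wrist_force: [-0.1, 0.8, -0.1]
width: 0.0094
```

```bash
python3 -c "
from go import *
st()
"
```

```text
{'time': 3.45, 'tool_pos': [0.4925, 0.0244, 0.013], 'ee_rot': [-3.1397, 0.0022, 3.1104], 'wrist_force': [-0.0923, 0.8393, -0.0892], 'width': 0.0094}
```

The opening reads 9.4 mm against a 20 mm slip, so the fingers aren't holding it. I'll look before moving.

```bash
python3 -c "
from go import *
s=snap('scene');c=s['img'][165:285,185:305]; cv2.imwrite('pics/s4.png',cv2.resize(c,None,fx=5,fy=5,interpolation=cv2.INTER_CUBIC))
s=snap('top'); c=s['img'][130:280,170:350]; cv2.imwrite('pics/t4.png',cv2.resize(c,None,fx=4,fy=4,interpolation=cv2.INTER_CUBIC))
"
```

```text
(no output)
```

View pics/s4.png

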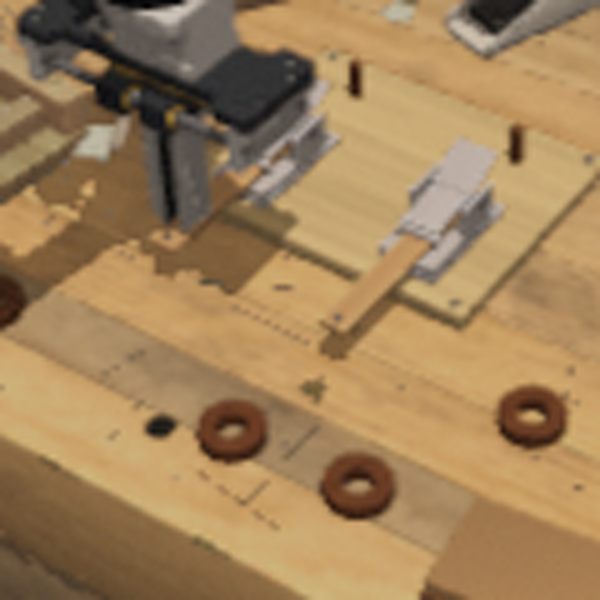

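View pics/t4.png

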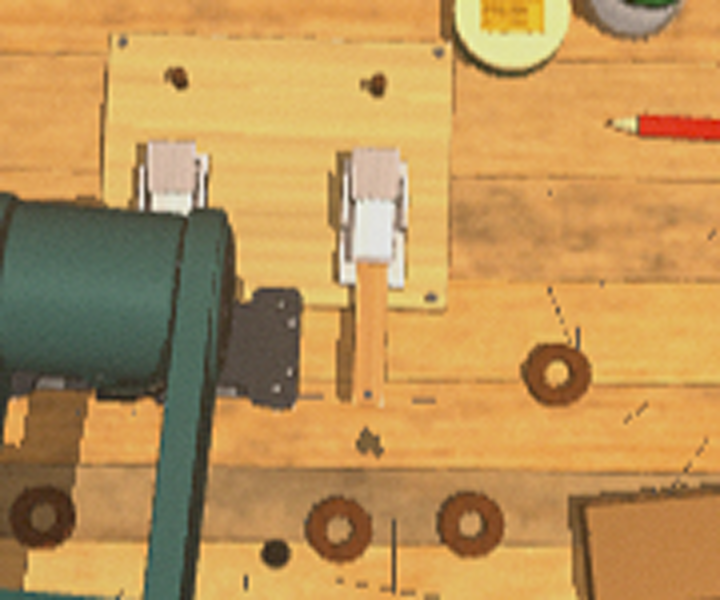

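```bash
python3 -c "
from go import *
s=snap('scene')
for p in [(.4925,.0244,.013),(.4925,.0244,.032),(.4725,.0244,.035),(.4725,.0244,.029),(.4925,.0344,.035),(.4925,.0144,.035)]:
    u,v=proj(s,p); print(p,(u-185)*5,(v-165)*5)
st()
c=s['img'][190:230,200:250]; cv2.imwrite('pics/s5.png',cv2.resize(c,None,fx=14,fy=14,interpolation=cv2.INTER_CUBIC))
"
```

```text
(0.4925, 0.0244, 0.013) 184.70931499724642 247.62382150006644
(0.4925, 0.0244, 0.032) 182.23435215401295 225.23172429003438
(0.4725, 0.0244, 0.035) 162.06609856837403 239.8317460477142
(0.4725, 0.0244, 0.029) 162.92436397278934 246.989358973064
(0.4925, 0.0344, 0.035) 169.25248063449843 216.03649469024518
(0.4925, 0.0144, 0.035) 194.51548870188873 227.31642513022678
{'time': 3.6, 'tool_pos': [0.4925, 0.0244, 0.013], 'ee_rot': [-3.1397, 0.0022, 3.1105], 'wrist_force': [0.1848, 0.3774, 0.6588], 'width': 0.0094}
```

View pics/s5.png

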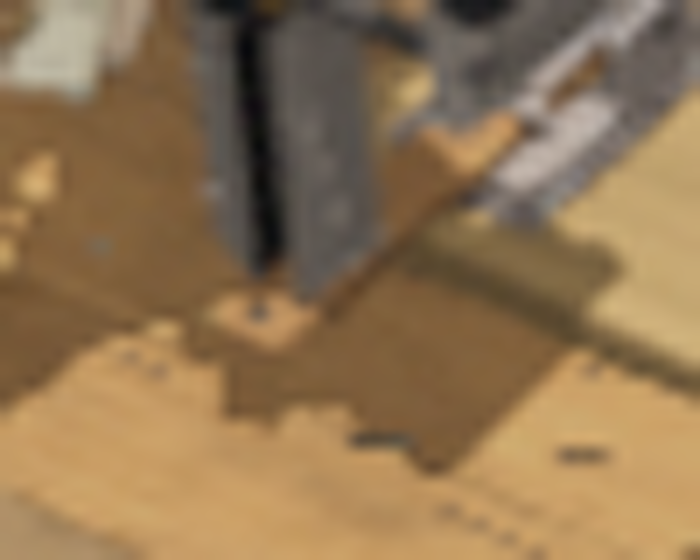

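```bash
python3 -c "
from go import *
s=snap('scene'); np.set_printoptions(linewidth=200)
W=world(s)
for v in range(204,220):
    print(v,[tuple(int(round(x*1000)) for x in W[v,u]) for u in (216,218,219,221,223,225)])
"
```

```text
204 [(484, 36, 58), (487, 31, 58), (488, 27, 59), (484, 16, 67), (483, 7, 72), (492, 6, 66)]
205 [(484, 37, 53), (485, 30, 56), (489, 29, 54), (485, 17, 62), (-205, -602, 856), (493, 8, 60)]
206 [(-205, -602, 856), (486, 31, 51), (489, 29, 50), (482, 15, 61), (482, 7, 64), (492, 8, 57)]
207 [(484, 38, 44), (485, 30, 48), (488, 29, 46), (486, 19, 52), (483, 9, 59), (490, 6, 55)]
208 [(516, 69, 2), (486, 32, 42), (488, 29, 42), (485, 18, 49), (482, 8, 56), (489, 5, 52)]
209 [(514, 67, 0), (484, 30, 40), (488, 30, 37), (484, 18, 46), (483, 9, 51), (499, 15, 36)]
210 [(511, 64, 0), (485, 32, 34), (486, 28, 36), (485, 19, 40), (480, 7, 50), (499, 15, 31)]
211 [(476, 33, 36), (479, 27, 37), (480, 24, 37), (483, 18, 38), (489, 15, 35), (521, 35, 1)]
212 [(474, 31, 35), (475, 24, 37), (478, 22, 36), (480, 16, 38), (488, 15, 32), (517, 32, 2)]
213 [(470, 28, 35), (474, 23, 34), (473, 18, 38), (478, 14, 36), (509, 34, 2), (515, 31, -1)]
214 [(494, 51, 1), (470, 20, 35), (471, 17, 35), (476, 14, 33), (505, 31, 2), (509, 26, 2)]
215 [(492, 49, 0), (493, 42, 2), (470, 16, 33), (501, 36, -1), (501, 28, 2), (507, 25, -1)]
216 [(486, 45, 2), (488, 38, 3), (492, 37, 1), (496, 32, 1), (500, 27, 0), (501, 19, 3)]
217 [(482, 41, 2), (487, 37, 0), (488, 34, 1), (492, 29, 0), (496, 25, -1), (497, 17, 2)]
218 [(480, 40, 0), (481, 32, 3), (484, 31, 1), (489, 27, 0), (492, 21, 0), (496, 16, 0)]
219 [(477, 38, -1), (480, 32, -1), (480, 27, 2), (487, 25, -2), (489, 19, -1), (493, 14, -1)]
```

The depth shows the fingers shut on top of the slip. Their lowest visible points are at z≈0.035, while the reported TCP is at z=0.013. I'll open and measure the tip height before trusting the TCP height.

Emit:
drive_tool --series '[[[0,0,0,0,0,0,50],[0,0,0,0,0,0,50],[0,0,0,0,0,0,50],[0,0,0,0,0,0,50],[0,0,0,0,0,0,50]]]'

```text
time: 4.15
tool_pos: [0.4925, 0.0243, 0.013]
ee_rot: [-3.14, 0.002, 3.11]
wrist_force: [0.5, 0.2, 0.3]
width: 0.0456
```

```bash
python3 -c "
from go import *
o=st(); print(np.round(o['joint_positions'],4))
s=snap('scene')
W=world(s)
k=(W[...,0]>.474)&(W[...,0]<.512)&(W[...,2]>.006)&(W[...,2]<.09)
for lo,hi in((-.03,.003),(.004,.013),(.035,.045),(.045,.09)):
    P=W[k&(W[...,1]>lo)&(W[...,1]<hi)]; print(lo,hi,len(P),np.round(np.sort(P[:,2])[:12],3), np.round(np.percentile(P[:,1],[3,97]),3) if len(P) else '')
c=s['img'][190:230,200:250]; cv2.imwrite('pics/s6.png',cv2.resize(c,None,fx=14,fy=14,interpolation=cv2.INTER_CUBIC))
"
```

```text
{'time': 4.15, 'tool_pos': [0.4925, 0.0243, 0.013], 'ee_rot': [-3.1397, 0.0022, 3.1104], 'wrist_force': [0.4725, 0.1764, 0.2542], 'width': 0.0456}
[-0.0642  0.057   1.7444 -0.0019  1.338  -1.6034]
-0.03 0.003 73 [0.043 0.048 0.048 0.049 0.049 0.05  0.051 0.051 0.052 0.052 0.052 0.053] [-0.012 -0.001]
0.004 0.013 0 [] 
0.035 0.045 10 [0.032 0.033 0.034 0.043 0.045 0.047 0.05  0.051 0.073 0.088] [0.035 0.045]
0.045 0.09 75 [0.038 0.041 0.043 0.044 0.044 0.044 0.046 0.047 0.048 0.048 0.049 0.049] [0.045 0.058]
```

View pics/s6.png

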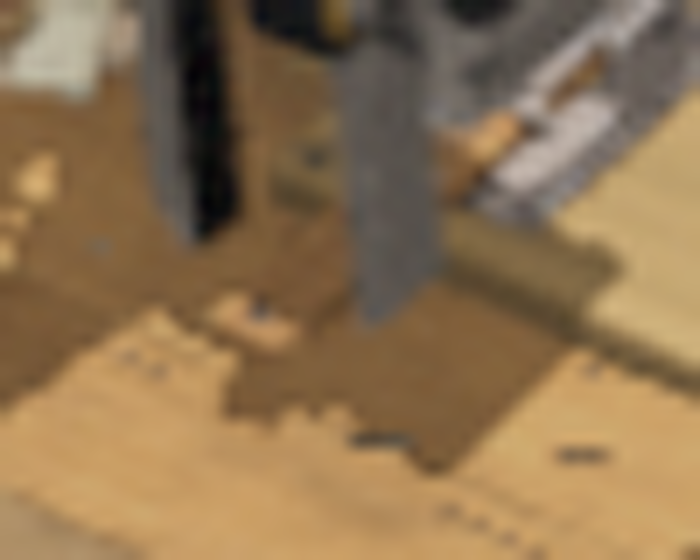

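```bash
python3 -c "
from go import *; import pickle
for n in('scene','top'):
    s=pickle.load(open(n+'.pkl','rb')); W=world(s)
    k=(np.hypot(W[...,0]-.2462,W[...,1]-.4912)<.09)&(W[...,2]>.06)&(W[...,2]<.4)
    P=W[k]; print(n,len(P))
    if len(P):
        P=P[np.argsort(P[:,2])]; print(np.round(P[:25],3).tolist())
    print(proj(s,(.2462,.4912,.1794)))
s=pickle.load(open('scene.pkl','rb')); c=s['img'][80:200,0:80]; cv2.imwrite('pics/s0g.png',cv2.resize(c,None,fx=5,fy=5,interpolation=cv2.INTER_CUBIC))
"
```

```text
scene 1322
[[0.226, 0.447, 0.204], [0.216, 0.452, 0.205], [0.233, 0.442, 0.205], [0.272, 0.53, 0.206], [0.223, 0.445, 0.207], [0.279, 0.535, 0.207], [0.23, 0.441, 0.208], [0.221, 0.447, 0.208], [0.275, 0.528, 0.208], [0.273, 0.531, 0.208], [0.218, 0.447, 0.209], [0.274, 0.531, 0.211], [0.225, 0.437, 0.212], [0.222, 0.441, 0.212], [0.229, 0.437, 0.213], [0.271, 0.53, 0.213], [0.223, 0.436, 0.214], [0.275, 0.531, 0.214], [0.218, 0.443, 0.214], [0.227, 0.437, 0.215], [0.219, 0.439, 0.215], [0.273, 0.531, 0.216], [0.23, 0.437, 0.216], [0.215, 0.442, 0.216], [0.212, 0.438, 0.216]]
(np.float64(45.29958452287161), np.float64(164.96654853270618))
top 42
[[0.232, 0.441, 0.208], [0.232, 0.441, 0.21], [0.23, 0.439, 0.211], [0.228, 0.435, 0.214], [0.216, 0.442, 0.215], [0.232, 0.441, 0.215], [0.231, 0.44, 0.216], [0.22, 0.437, 0.216], [0.212, 0.443, 0.216], [0.231, 0.438, 0.217], [0.214, 0.44, 0.217], [0.225, 0.437, 0.218], [0.233, 0.442, 0.218], [0.223, 0.436, 0.218], [0.217, 0.442, 0.219], [0.225, 0.434, 0.219], [0.233, 0.443, 0.219], [0.219, 0.438, 0.219], [0.229, 0.436, 0.22], [0.229, 0.434, 0.22], [0.219, 0.439, 0.221], [0.227, 0.433, 0.221], [0.223, 0.437, 0.222], [0.231, 0.44, 0.222], [0.221, 0.436, 0.223]]
(np.float64(-12.059530374629077), np.float64(324.0060890540908))
```

View pics/s0g.png

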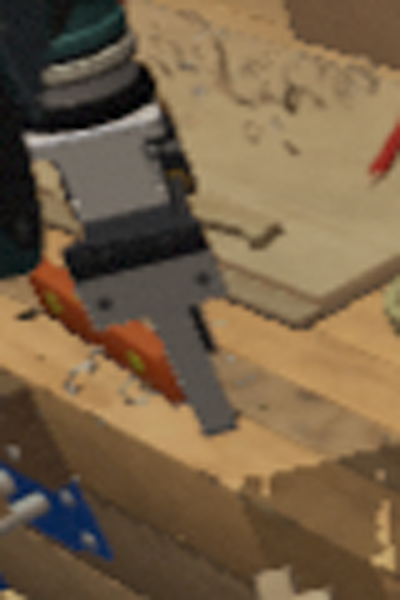

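The tips show about 24 mm above the reported TCP, both here and in the first pictures. I'll trust the cameras and go down another 18 mm in steps, watching the force. The tips should then be at about z≈0.02.

Emit:
drive_tool --series '[[[0,0,0,0.1,0,0.6,50],[0,0,0,0.1,0,1.2,50],[0,0,0,0.1,0,1.6,50],[0,0,0,0.1,0,1.6,50],[0,0,0,0.1,0,1.6,50]]]'

```text
time: 4.7
tool_pos: [0.4914, 0.0244, -0.0033]
ee_rot: [-3.14, 0.002, 3.11]
wrist_force: [0.8, -0.1, 0.5]
width: 0.0473
```

```bash
python3 -c "
from go import *
o=st()
s=snap('scene')
W=world(s)
k=(W[...,0]>.474)&(W[...,0]<.512)&(W[...,2]>.006)&(W[...,2]<.09)
for lo,hi in((-.03,.003),(.045,.09)):
    P=W[k&(W[...,1]>lo)&(W[...,1]<hi)]; print(lo,hi,len(P),np.round(np.sort(P[:,2])[:12],3), np.round(np.percentile(P[:,1],[3,97]),3) if len(P) else '')
c=s['img'][190:230,200:250]; cv2.imwrite('pics/s7.png',cv2.resize(c,None,fx=14,fy=14,interpolation=cv2.INTER_CUBIC))
"
```

```text
{'time': 4.7, 'tool_pos': [0.4914, 0.0244, -0.0033], 'ee_rot': [-3.1398, 0.0017, 3.1104], 'wrist_force': [0.8481, -0.0667, 0.4639], 'width': 0.0473}
-0.03 0.003 96 [0.022 0.024 0.029 0.031 0.032 0.033 0.034 0.034 0.035 0.035 0.035 0.036] [-0.013 -0.002]
0.045 0.09 108 [0.025 0.025 0.025 0.026 0.027 0.028 0.029 0.029 0.03  0.03  0.03  0.03 ] [0.046 0.059]
```

View pics/s7.png

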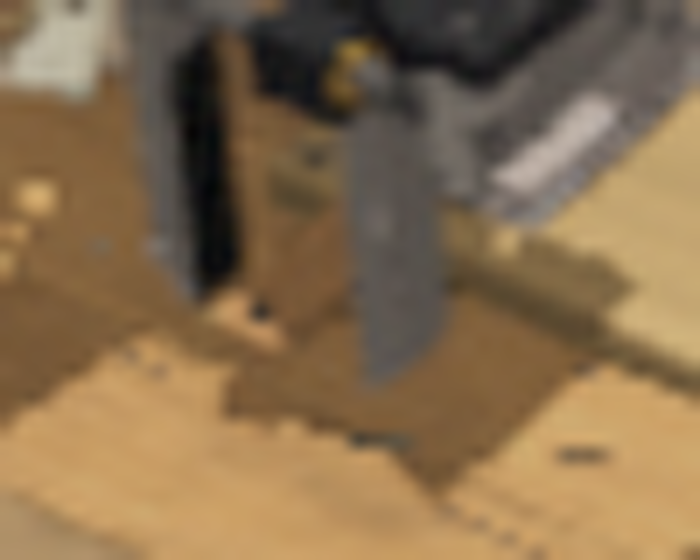

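The tips are now below the slip's top, at about 0.023. I'll go down another 9 mm so the pads sit on the slip, then close.

Emit:
drive_tool --series '[[[0,0,0,0,0,0.5,50],[0,0,0,0,0,0.9,50],[0,0,0,0,0,0.9,50],[0,0,0,0,0,0.9,50],[0,0,0,0,0,0.9,30],[0,0,0,0,0,0.9,15],[0,0,0,0,0,0.9,10],[0,0,0,0,0,0.9,10],[0,0,0,0,0,0.9,10],[0,0,0,0,0,0.9,10]]]'

```text
time: 5.75
tool_pos: [0.4918, 0.0245, -0.0119]
ee_rot: [-3.14, 0.002, 3.111]
wrist_force: [-0.5, 0.6, 1.0]
width: 0.0197
```

```bash
python3 -c "
from go import *
o=st(); rel((o['tool_pos'][0]-.012*np.cos(.031),o['tool_pos'][1]+.012*np.sin(.031),o['tool_pos'][2]),3.11)
for i in range(3): snap('top'); st()
"
```

```text
{'time': 5.75, 'tool_pos': [0.4918, 0.0245, -0.0119], 'ee_rot': [-3.14, 0.0024, 3.1106], 'wrist_force': [-0.4721, 0.5505, 0.9867], 'width': 0.0197}
[-0.002, 0.002, 0.001] [1.2, -0.0, -0.0]
{'time': 5.8, 'tool_pos': [0.4917, 0.0245, -0.0119], 'ee_rot': [-3.14, 0.0024, 3.1105], 'wrist_force': [-0.0561, 0.9915, 0.5884], 'width': 0.0195}
{'time': 5.85, 'tool_pos': [0.4917, 0.0245, -0.012], 'ee_rot': [-3.14, 0.0023, 3.1105], 'wrist_force': [-0.1454, 0.4484, 1.1195], 'width': 0.0197}
{'time': 5.9, 'tool_pos': [0.4918, 0.0245, -0.012], 'ee_rot': [-3.14, 0.0024, 3.1105], 'wrist_force': [0.1307, 0.7641, 0.8631], 'width': 0.0192}
```

Slip 1 is gripped (19.6 mm opening). Drawing it slowly now, with readings taken during the motion.

Emit:
drive_tool --series '[[[0,0,0,0.1,0,0,10],[0,0,0,0.2,0,0,10],[0,0,0,0.3,0,0,10],[0,0,0,0.4,0,0,10],[0,0,0,0.5,0,0,10]]]'

```text
time: 6.4
tool_pos: [0.487, 0.0245, -0.0118]
ee_rot: [-3.14, 0.003, 3.11]
wrist_force: [1.5, -0.7, -1.2]
width: 0.0195
```

Emit:
drive_tool --series '[[[0,0,0,0.15,0,0,10],[0,0,0,0.25,0,0,10],[0,0,0,0.35,0,0,10]]]'

```text
time: 6.7
tool_pos: [0.4834, 0.0245, -0.0118]
ee_rot: [-3.14, 0.003, 3.11]
wrist_force: [2.9, -0.9, -0.4]
width: 0.0194
```

Emit:
drive_tool --series '[[[0,0,0,0.15,0,0,10],[0,0,0,0.25,0,0,10],[0,0,0,0.35,0,0,10]]]'

```text
time: 7.0
tool_pos: [0.4798, 0.0246, -0.0118]
ee_rot: [-3.14, 0.003, 3.11]
wrist_force: [2.0, -0.2, -0.3]
width: 0.0192
```

```bash
python3 -c "
from go import *
st()
for i in range(4): snap('top'); st()
"
```

```text
{'time': 7.0, 'tool_pos': [0.4798, 0.0246, -0.0118], 'ee_rot': [-3.1396, 0.0033, 3.1103], 'wrist_force': [2.003, -0.1622, -0.3311], 'width': 0.0192}
{'time': 7.05, 'tool_pos': [0.4797, 0.0246, -0.0118], 'ee_rot': [-3.1396, 0.0031, 3.1103], 'wrist_force': [1.7227, -0.5692, -0.0853], 'width': 0.0197}
{'time': 7.1, 'tool_pos': [0.4797, 0.0247, -0.0119], 'ee_rot': [-3.1396, 0.0029, 3.1103], 'wrist_force': [2.7069, -1.202, -1.0624], 'width': 0.0194}
{'time': 7.15, 'tool_pos': [0.4797, 0.0246, -0.0119], 'ee_rot': [-3.1396, 0.0028, 3.1103], 'wrist_force': [2.1341, -0.1644, -1.0095], 'width': 0.0192}
{'time': 7.2, 'tool_pos': [0.4797, 0.0246, -0.0119], 'ee_rot': [-3.1396, 0.0027, 3.1103], 'wrist_force': [1.9379, 0.4169, -0.1272], 'width': 0.0192}
```

Clip 1 gives about 2 N of pull over 12 mm, in the weak range. I'll release it and test clip 2.

```bash
python3 -c "
from go import *
rel((.4885,-.1053,.08),3.11); rel((.4885,-.1053,.013),3.11);rel((.4885,-.1053,-.012),3.11)
"
```

```text
[-0.002, 0.003, 0.0] [-1.31, -12.98, -9.16]
[-0.002, 0.003, 0.0] [-1.3, -12.96, -2.46]
[-0.002, 0.003, 0.0] [-1.29, -12.96, 0.04]
```

Emit:
drive_tool --series '[[[0,0,0,0,0,0,50],[0,0,0,0,0,0,50],[0,0,0,0,0,0,50],[0,0,0,0,0,0,50],[0,0,0,0,0,-2,50],[0,0,0,0,0,-5,50],[0,0,0,0,0,-9.1,50],[0,0,0,0,0,-9.1,50],[0,0.003,0,-1.3,-5,-9.1,50],[0,0.003,0,-1.3,-9,-9.1,50],[0,0.003,0,-1.3,-12.97,-9.1,50],[0,0.003,0,-1.3,-12.97,-9.1,50],[0,0.003,0,-1.3,-12.97,-6,50],[0,0.003,0,-1.3,-12.97,-4,50],[0,0.003,0,-1.3,-12.97,-2.5,50],[0,0.003,0,-1.3,-12.97,-2.5,50],[0,0.003,0,-1.3,-12.97,-2.5,50]]]'

```text
time: 8.9
tool_pos: [0.4883, -0.1047, 0.0131]
ee_rot: [-3.14, -0.001, 3.111]
wrist_force: [-0.3, 0.1, 0.6]
width: 0.047
```

```bash
python3 -c "
from go import *
st(); rel((.4885,-.1053,-.012),3.11)
s=snap('scene');c=s['img'][165:285,185:305]; cv2.imwrite('pics/s8.png',cv2.resize(c,None,fx=5,fy=5,interpolation=cv2.INTER_CUBIC))
W=world(s)
k=(W[...,0]>.472)&(W[...,0]<.51)&(W[...,2]>.006)&(W[...,2]<.09)
for lo,hi in((-.17,-.128),(-.085,-.05)):
    P=W[k&(W[...,1]>lo)&(W[...,1]<hi)]; print(lo,hi,len(P),np.round(np.sort(P[:,2])[:8],3), np.round(np.percentile(P[:,1],[3,97]),3) if len(P) else '')
"
```

```text
{'time': 8.9, 'tool_pos': [0.4883, -0.1047, 0.0131], 'ee_rot': [-3.1401, -0.0013, 3.1109], 'wrist_force': [-0.2994, 0.1028, 0.5735], 'width': 0.047}
[-0.001, -0.001, 0.001] [-0.03, -0.06, 2.51]
-0.17 -0.128 75 [0.042 0.042 0.043 0.046 0.047 0.047 0.049 0.049] [-0.142 -0.13 ]
-0.085 -0.05 82 [0.036 0.039 0.043 0.043 0.043 0.043 0.044 0.045] [-0.083 -0.071]
```

View pics/s8.png

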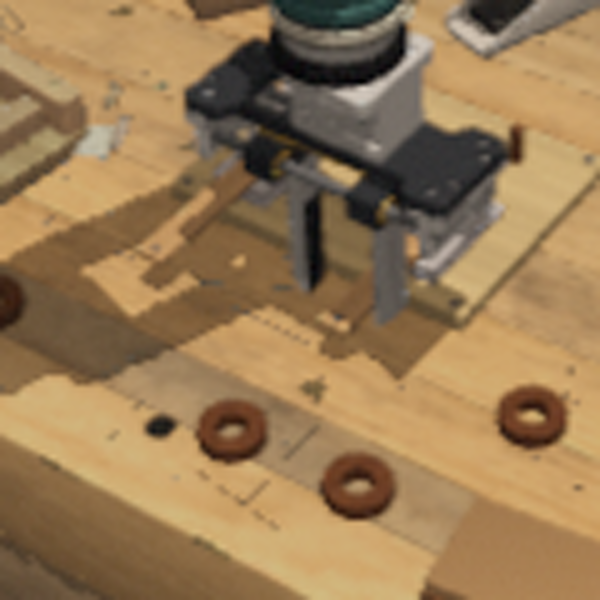

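The fingers straddle slip 2 at (350,300), and slip 1 stayed in place. Descending and closing.

Emit:
drive_tool --series '[[[0,0,0,0,-0.05,1,50],[0,0,0,0,-0.05,2,50],[0,0,0,0,-0.05,2.5,50],[0,0,0,0,-0.05,2.5,50],[0,0,0,0,-0.05,2.5,50],[0,0,0,0,-0.05,2.5,30],[0,0,0,0,-0.05,2.5,15],[0,0,0,0,-0.05,2.5,10],[0,0,0,0,-0.05,2.5,10],[0,0,0,0,-0.05,2.5,10],[0,0,0,0,-0.05,2.5,10]]]'

```text
time: 10.05
tool_pos: [0.4891, -0.1055, -0.0108]
ee_rot: [-3.14, 0.001, 3.111]
wrist_force: [0.1, 1.4, 1.5]
width: 0.0196
```

```bash
python3 -c "
from go import *
st()
for i in range(2): snap('top'); st()
"
```

```text
{'time': 10.05, 'tool_pos': [0.4891, -0.1055, -0.0108], 'ee_rot': [-3.1397, 0.0009, 3.111], 'wrist_force': [0.0936, 1.4462, 1.5073], 'width': 0.0196}
{'time': 10.1, 'tool_pos': [0.4891, -0.1054, -0.0108], 'ee_rot': [-3.1397, 0.0008, 3.111], 'wrist_force': [-0.4024, 1.2878, -0.0047], 'width': 0.0194}
{'time': 10.15, 'tool_pos': [0.4891, -0.1055, -0.0108], 'ee_rot': [-3.1396, 0.0009, 3.111], 'wrist_force': [0.3106, 0.5318, 1.6418], 'width': 0.0197}
```

Emit:
drive_tool --series '[[[0,0,0,0.1,0,0,10],[0,0,0,0.2,0,0,10],[0,0,0,0.3,0,0,10],[0,0,0,0.4,0,0,10],[0,0,0,0.5,0,0,10]]]'

```text
time: 10.65
tool_pos: [0.488, -0.1056, -0.0098]
ee_rot: [-3.139, 0.01, 3.111]
wrist_force: [9.2, 1.3, -3.4]
width: 0.0192
```

Emit:
drive_tool --series '[[[0,0,0,0.15,0,0,10],[0,0,0,0.25,0,0,10],[0,0,0,0.35,0,0,10]]]'

```text
time: 10.95
tool_pos: [0.4875, -0.1056, -0.0093]
ee_rot: [-3.139, 0.016, 3.111]
wrist_force: [8.2, 1.3, -4.7]
width: 0.0194
```

Emit:
drive_tool --series '[[[0,0,0,0.1,0,0,10],[0,0,0,0.2,0,0,10],[0,0,0,0.25,0,0,10]]]'

```text
time: 11.25
tool_pos: [0.4875, -0.1056, -0.009]
ee_rot: [-3.139, 0.022, 3.111]
wrist_force: [8.5, 1.2, -4.8]
width: 0.0196
```

```bash
python3 -c "
from go import *
st()
for i in range(3): snap('top'); st()
"
```

```text
{'time': 11.25, 'tool_pos': [0.4875, -0.1056, -0.009], 'ee_rot': [-3.139, 0.0219, 3.1106], 'wrist_force': [8.5498, 1.2486, -4.7576], 'width': 0.0196}
{'time': 11.3, 'tool_pos': [0.4875, -0.1056, -0.0089], 'ee_rot': [-3.139, 0.0219, 3.1105], 'wrist_force': [8.3216, 1.2742, -4.299], 'width': 0.0193}
{'time': 11.35, 'tool_pos': [0.4875, -0.1056, -0.0089], 'ee_rot': [-3.139, 0.0219, 3.1106], 'wrist_force': [7.6654, 0.4041, -4.5825], 'width': 0.0193}
{'time': 11.4, 'tool_pos': [0.4875, -0.1056, -0.0089], 'ee_rot': [-3.1389, 0.0218, 3.1106], 'wrist_force': [8.6751, 1.3756, -4.5917], 'width': 0.0195}
```

Clip 2 holds at about 8.5 N while the arm yields slightly, with 2 mm of rise and 0.02 rad of pitch. I'll draw further with the level and pitch restored.

Emit:
drive_tool --series '[[[0,0.022,0,0.2,0,0.2,10],[0,0.022,0,0.4,0,0.2,10],[0,0.022,0,0.5,0,0.2,10],[0,0.022,0,0.6,0,0.2,10],[0,0.022,0,0.7,0,0.2,10]]]'

```text
time: 11.9
tool_pos: [0.4843, -0.1057, -0.0098]
ee_rot: [-3.138, 0.008, 3.11]
wrist_force: [9.3, 0.8, -2.4]
width: 0.0196
```

```bash
python3 -c "
from go import *
st()
for i in range(3): snap('top'); st()
"
```

```text
{'time': 11.9, 'tool_pos': [0.4843, -0.1057, -0.0098], 'ee_rot': [-3.1383, 0.0082, 3.1105], 'wrist_force': [9.2805, 0.7502, -2.3939], 'width': 0.0196}
{'time': 11.95, 'tool_pos': [0.4841, -0.1057, -0.0099], 'ee_rot': [-3.1383, 0.0077, 3.1105], 'wrist_force': [8.9994, 0.9212, -2.2668], 'width': 0.0197}
{'time': 12.0, 'tool_pos': [0.484, -0.1057, -0.0099], 'ee_rot': [-3.1383, 0.0077, 3.1104], 'wrist_force': [8.8468, 0.6262, -1.3462], 'width': 0.0196}
{'time': 12.05, 'tool_pos': [0.484, -0.1057, -0.0099], 'ee_rot': [-3.1383, 0.0076, 3.1104], 'wrist_force': [9.0447, 1.0624, -3.32], 'width': 0.0198}
```

Emit:
drive_tool --series '[[[0,0.015,0,0.3,0,0.15,10],[0,0.015,0,0.5,0,0.15,10],[0,0.015,0,0.6,0,0.15,10],[0,0.015,0,0.7,0,0.15,10],[0,0.015,0,0.8,0,0.15,10],[0,0.015,0,0.8,0,0.15,10]]]'

```text
time: 12.65
tool_pos: [0.48, -0.106, -0.01]
ee_rot: [-3.137, 0.002, 3.11]
wrist_force: [9.5, -0.7, -2.4]
width: 0.0196
```

```bash
python3 -c "
from go import *
st()
for i in range(3): snap('top'); st()
"
```

```text
{'time': 12.65, 'tool_pos': [0.48, -0.106, -0.01], 'ee_rot': [-3.1374, 0.0015, 3.1102], 'wrist_force': [9.457, -0.6649, -2.3926], 'width': 0.0196}
{'time': 12.7, 'tool_pos': [0.48, -0.106, -0.01], 'ee_rot': [-3.1374, 0.0014, 3.1102], 'wrist_force': [8.9898, -0.021, -2.491], 'width': 0.0197}
{'time': 12.75, 'tool_pos': [0.48, -0.106, -0.0101], 'ee_rot': [-3.1374, 0.0014, 3.1102], 'wrist_force': [9.4162, 0.0455, -1.8644], 'width': 0.0193}
{'time': 12.8, 'tool_pos': [0.48, -0.106, -0.01], 'ee_rot': [-3.1374, 0.0015, 3.1102], 'wrist_force': [9.5946, 0.9978, -1.6098], 'width': 0.0197}
```

Clip 2 needs about 9 N against about 2 N for clip 1, so clip 1 is the weak one. I'll release slip 2, check it, and go back to slip 1.

```bash
python3 -c "
from go import *
rel((.4797,.0246,.08),3.11); rel((.4797,.0246,-.012),3.11)
"
```

```text
[-0.004, 0.001, 0.0] [0.43, 13.02, -9.06]
[-0.004, 0.001, 0.0] [0.44, 13.05, 0.14]
```

Emit:
drive_tool --series '[[[0,0,0,0,0,0,10],[0,0,0,0,0,0,50],[0,0,0,0,0,0,50],[0,0,0,0,0,0,50],[0,0,0,0,0,0,50],[0,0,0,0,0,-2,50],[0,0,0,0,0,-5,50],[0,0,0,0,0,-9,50],[0,0,0,0,0,-9,50],[0,0,0,0,5,-9,50],[0,0,0,0,9,-9,50],[0,0,0,0,13,-9,50],[0,0,0,0,13,-9,50],[0,0,0,0,13,-9,50]]]'

```text
time: 14.2
tool_pos: [0.4835, 0.0247, 0.0788]
ee_rot: [-3.137, 0.0, 3.112]
wrist_force: [0.9, -0.5, -0.4]
width: 0.0469
```

```bash
python3 -c "
from go import *
st(); rel((.4797,.0246,.0),3.11); rel((.4797,.0246,-.012),3.11)
s=snap('scene');c=s['img'][165:285,185:305]; cv2.imwrite('pics/s9.png',cv2.resize(c,None,fx=5,fy=5,interpolation=cv2.INTER_CUBIC))
W=world(s)
for yl in((0,.05),(-.14,-.08)):
    k=(W[...,2]>.031)&(W[...,2]<.039)&(W[...,0]>.43)&(W[...,0]<.52)&(W[...,1]>yl[0])&(W[...,1]<yl[1]); P=W[k]; print(k.sum(),np.percentile(P[:,0],2),np.percentile(P[:,1],[2,50,98]))
"
```

```text
{'time': 14.2, 'tool_pos': [0.4835, 0.0247, 0.0788], 'ee_rot': [-3.1367, 0.0003, 3.1123], 'wrist_force': [0.861, -0.4766, -0.3943], 'width': 0.0469}
[-0.005, 0.0, 0.002] [0.38, 0.01, 7.88]
[-0.005, 0.0, 0.002] [0.38, 0.02, 9.08]
102 0.4578745255968556 [0.01187745 0.02191577 0.0333177 ]
115 0.45985962826637633 [-0.11744973 -0.10725549 -0.09541071]
```

View pics/s9.png

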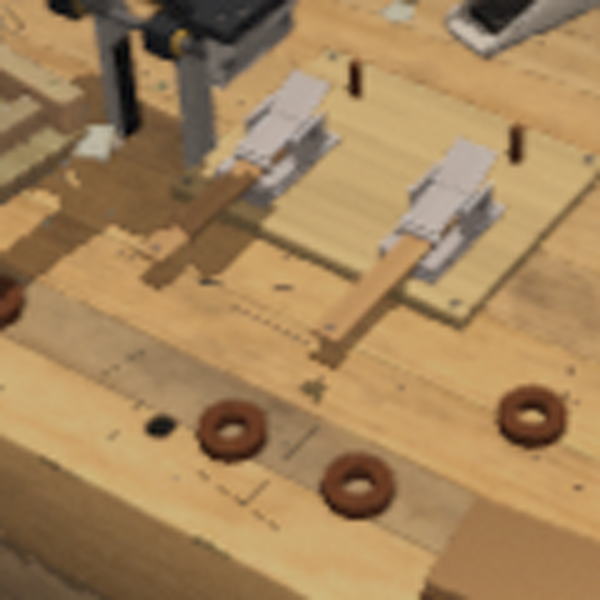

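Slip 2's end moved from x≈0.469 to 0.460, so about 9 mm drawn and still held; slip 1 stands about 12 mm drawn. I'll grip slip 1 a little nearer the fingertips so it can be set down lower.

Emit:
drive_tool --series '[[[-0.004,0,0,0.38,0,3,50],[-0.004,0,0,0.38,0,6,50],[-0.004,0,0,0.38,0,7.5,50],[-0.004,0,0,0.38,0,8.3,50],[-0.004,0,0,0.38,0,8.3,50],[-0.004,0,0,0.38,0,8.3,50],[-0.004,0,0,0.38,0,8.3,30],[-0.004,0,0,0.38,0,8.3,15],[-0.004,0,0,0.38,0,8.3,10],[-0.004,0,0,0.38,0,8.3,10],[-0.004,0,0,0.38,0,8.3,10],[-0.004,0,0,0.38,0,8.3,10]]]'

```text
time: 15.45
tool_pos: [0.4802, 0.0239, -0.0039]
ee_rot: [-3.141, 0.001, 3.111]
wrist_force: [0.9, 0.8, 0.5]
width: 0.0194
```

```bash
python3 -c "
from go import *
o=st(); p=o['tool_pos'];rel((p[0]-.08,p[1]+.08*.031,p[2]),3.11)
"
```

```text
{'time': 15.45, 'tool_pos': [0.4802, 0.0239, -0.0039], 'ee_rot': [-3.141, 0.0012, 3.111], 'wrist_force': [0.8679, 0.7651, 0.5307], 'width': 0.0194}
[-0.001, 0.001, 0.001] [8.0, 0.0, -0.01]
```

Emit:
drive_tool --series '[[[0,0,0,0.3,0,0,10],[0,0,0,0.7,0,0,10],[0,0,0,1.1,0,0,10],[0,0,0,1.5,0,0,10],[0,0,0,1.9,0,0,10],[0,0,0,2.3,0,0,10],[0,0,0,2.7,0,0,10],[0,0,0,3.1,0,0,10],[0,0,0,3.5,0,0,10],[0,0,0,3.9,0,0,10],[0,0,0,4.3,0,0,10],[0,0,0,4.8,0,0,10],[0,0,0,5.5,0,0,10],[0,0,0,6.5,0,0,10],[0,0,0,7.5,0,0,10],[0,0,0,8,0,0,10],[0,0,0,8,0,0,10]]]'

```text
time: 17.15
tool_pos: [0.3993, 0.0264, -0.004]
ee_rot: [-3.141, 0.001, 3.111]
wrist_force: [-0.4, 0.1, -0.8]
width: 0.0197
```

```bash
python3 -c "
from go import *
o=st()
s=snap('scene');c=s['img'][165:285,185:305]; cv2.imwrite('pics/s10.png',cv2.resize(c,None,fx=5,fy=5,interpolation=cv2.INTER_CUBIC))
"
```

```text
{'time': 17.15, 'tool_pos': [0.3993, 0.0264, -0.004], 'ee_rot': [-3.141, 0.0012, 3.1111], 'wrist_force': [-0.389, 0.0712, -0.8479], 'width': 0.0197}
```

View pics/s10.png

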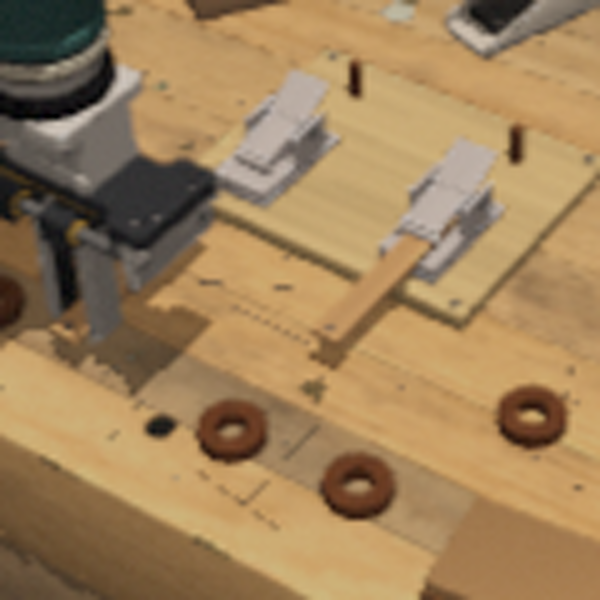

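Slip 1 is out of clip 1, whose mouth at (250,170) is empty, and it is still held at 19.7 mm. Lowering and releasing.

Emit:
drive_tool --series '[[[0,0,0,0,0,0.5,10],[0,0,0,0,0,1,10],[0,0,0,0,0,1.5,10],[0,0,0,0,0,1.8,10],[0,0,0,0,0,1.8,10],[0,0,0,0,0,1.8,10]]]'

```text
time: 17.8
tool_pos: [0.4, 0.0264, -0.022]
ee_rot: [-3.141, 0.002, 3.111]
wrist_force: [-0.1, -0.0, -0.1]
width: 0.0195
```

```bash
python3 -c "
from go import *
o=st()
s=snap('scene');c=s['img'][185:265,165:285]; cv2.imwrite('pics/s11.png',cv2.resize(c,None,fx=6,fy=6,interpolation=cv2.INTER_CUBIC))
W=world(s); k=(W[...,0]>.385)&(W[...,0]<.52)&(W[...,1]>-.02)&(W[...,1]<.08)&(W[...,2]>.005)&(W[...,2]<.04); P=W[k]; P=P[np.argsort(P[:,0])]; print(np.round(P[::6],3).tolist())
"
```

```text
{'time': 17.8, 'tool_pos': [0.4, 0.0264, -0.022], 'ee_rot': [-3.141, 0.0015, 3.1111], 'wrist_force': [-0.1069, -0.0439, -0.0502], 'width': 0.0195}
[[0.386, 0.024, 0.017], [0.387, 0.078, 0.012], [0.39, 0.005, 0.036], [0.39, 0.01, 0.008], [0.391, 0.014, 0.01], [0.391, 0.01, 0.037], [0.391, 0.01, 0.016], [0.392, 0.043, 0.031], [0.392, 0.026, 0.019], [0.393, 0.049, 0.023], [0.394, 0.039, 0.04], [0.395, 0.004, 0.02], [0.396, 0.037, 0.04], [0.397, 0.004, 0.035], [0.399, 0.036, 0.038], [0.4, 0.029, 0.015], [0.402, 0.03, 0.017], [0.403, 0.004, 0.013], [0.405, 0.003, 0.037], [0.408, 0.004, 0.018], [0.409, 0.006, 0.036], [0.429, 0.021, 0.016], [0.441, 0.035, 0.016]]
```

View pics/s11.png

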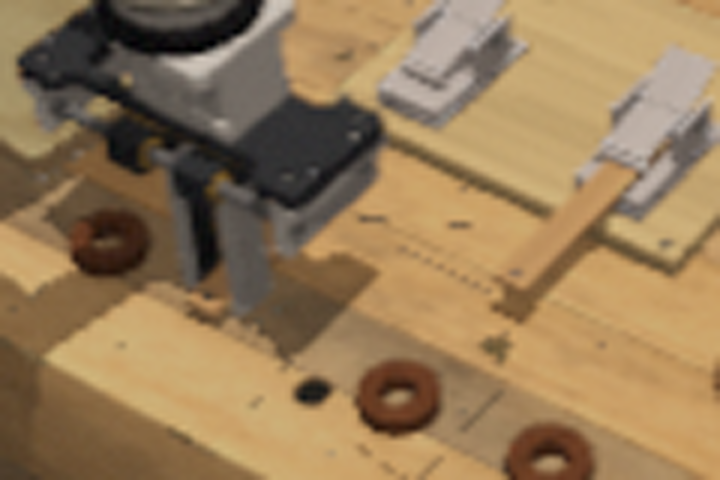

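The slip's top is at 0.016, so it has about 10 mm to drop, level. Releasing and lifting.

Emit:
drive_tool --series '[[[0,0,0,0,0,0,18],[0,0,0,0,0,0,24],[0,0,0,0,0,0,35],[0,0,0,0,0,0,50],[0,0,0,0,0,0,50],[0,0,0,0,0,-2,50],[0,0,0,0,0,-6,50],[0,0,0,0,0,-10,50],[0,0,0,0,0,-12,60],[0,0,0,0,0,-12,60]]]'

```text
time: 18.85
tool_pos: [0.4027, 0.0262, 0.1019]
ee_rot: [-3.141, 0.01, 3.111]
wrist_force: [0.3, 0.5, 0.3]
width: 0.0561
```

```bash
python3 -c "
from go import *
o=st(); rel((.492,-.229,.098),3.11)
s=snap('scene');c=s['img'][185:265,165:285]; cv2.imwrite('pics/s12.png',cv2.resize(c,None,fx=6,fy=6,interpolation=cv2.INTER_CUBIC))
W=world(s); k=(W[...,0]>.35)&(W[...,0]<.53)&(W[...,1]>-.0)&(W[...,1]<.06)&(W[...,2]>.004)&(W[...,2]<.03); P=W[k]; print(len(P),np.percentile(P,[3,50,97],axis=0))
"
```

```text
{'time': 18.85, 'tool_pos': [0.4027, 0.0262, 0.1019], 'ee_rot': [-3.1406, 0.0101, 3.1111], 'wrist_force': [0.3479, 0.5433, 0.3326], 'width': 0.0561}
[-0.001, 0.01, 0.001] [-9.7, -25.24, 0.52]
199 [[0.37871572 0.01330973 0.00425346]
 [0.43979568 0.02422488 0.00645511]
 [0.5043216  0.04552601 0.01012606]]
```

View pics/s12.png

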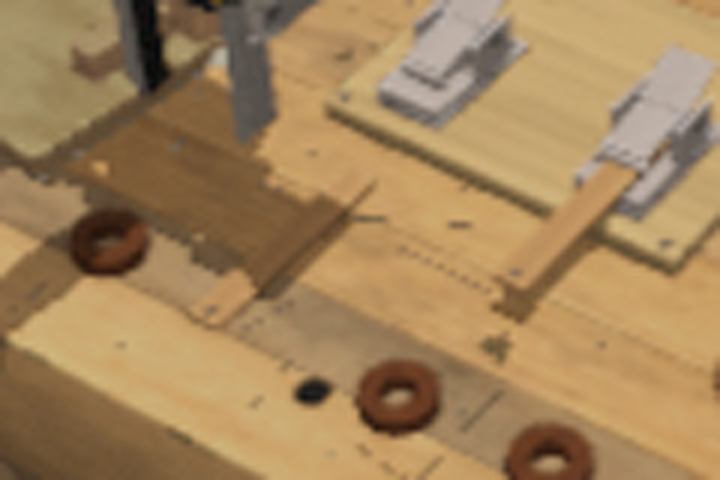

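Slip 1 lies flat on the bench at (210,300) to (370,190), x 0.38–0.50. Moving over the ring.

Emit:
drive_tool --series '[[[0,0.01,0,-9.7,-25.2,0.5,60],[0,0.01,0,-9.7,-25.2,0.5,60],[0,0.01,0,-9.7,-25.2,0.5,60],[0,0.01,0,-9.7,-25.2,0.5,60],[0,0.01,0,-9.7,-25.2,0.5,60],[0,0.01,0,-9.7,-25.2,0.5,60],[0,0.01,0,-9.7,-25.2,0.5,60],[0,0.01,0,-9.7,-25.2,0.5,60]]]'

```text
time: 19.7
tool_pos: [0.4889, -0.2276, 0.0926]
ee_rot: [3.139, -0.009, 3.11]
wrist_force: [0.9, -0.2, 0.6]
width: 0.0562
```

```bash
python3 -c "
from go import *
o=st()
s=snap('scene'); im=s['img']; hsv=cv2.cvtColor(im,cv2.COLOR_BGR2HSV)
W=world(s)
k=(W[...,2]>.008)&(W[...,2]<.017)&(np.hypot(W[...,0]-.492,W[...,1]+.229)<.028); P=W[k]
(c,r)=cv2.minEnclosingCircle(P[:,:2].astype(np.float32)); print('encl',c,r,P[:,:2].mean(0),len(P),np.percentile(P,[5,95],axis=0))
s2=snap('top')
for t,n in((s,'scene'),(s2,'top')):
    u,v=proj(t,(.492,-.229,.012)); u,v=int(u),int(v); 
    cv2.imwrite('pics/r_%s.png'%n,cv2.resize(t['img'][v-30:v+30,u-30:u+30],None,fx=8,fy=8,interpolation=cv2.INTER_CUBIC)); print(n,u-30,v-30)
"
```

```text
{'time': 19.7, 'tool_pos': [0.4889, -0.2276, 0.0926], 'ee_rot': [3.1395, -0.0086, 3.1104], 'wrist_force': [0.8523, -0.2171, 0.6435], 'width': 0.0562}
encl (0.4923265874385834, -0.22958314418792725) 0.02214781939983368 [ 0.49031126 -0.23054076] 113 [[ 0.47332084 -0.24772482  0.00887349]
 [ 0.50749711 -0.21337841  0.01478629]]
scene 261 216
top 279 193
```

View pics/r_scene.png

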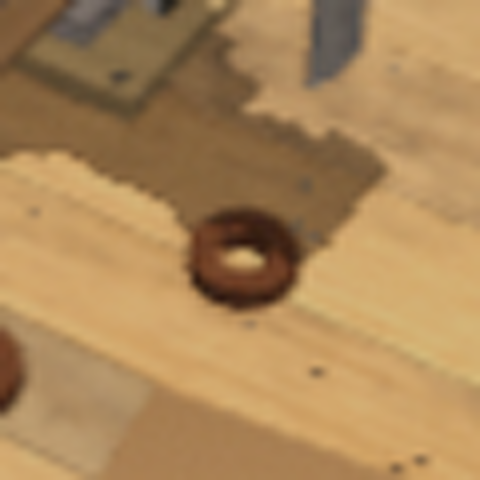

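View pics/r_top.png

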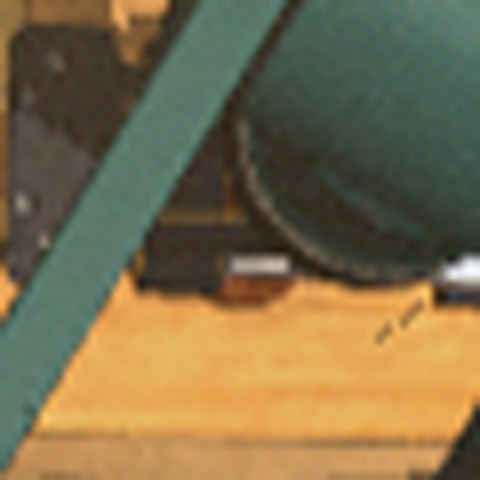

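The ring is at scene-crop (243,258), and the measurements agree on a centre of (0.492, −0.229). Descending to it.

```bash
python3 -c "
from go import *
rel((.492,-.229,-.022),3.11)"
```

```text
[0.001, -0.007, 0.002] [-0.34, -0.21, 11.58]
```

Emit:
drive_tool --series '[[[0,-0.006,0,-0.3,-0.15,4,60],[0,-0.006,0,-0.3,-0.15,7,60],[0,-0.006,0,-0.3,-0.15,9,60],[0,-0.006,0,-0.3,-0.15,9.5,60],[0,-0.006,0,-0.3,-0.15,9.5,60],[0,-0.006,0,-0.3,-0.15,9.5,60]]]'

```text
time: 20.4
tool_pos: [0.4927, -0.2283, 0.0004]
ee_rot: [-3.141, 0.002, 3.113]
wrist_force: [0.6, 0.1, -0.3]
width: 0.0564
```

```bash
python3 -c "
from go import *
st();rel((.492,-.229,-.022),3.11)"
```

```text
{'time': 20.4, 'tool_pos': [0.4927, -0.2283, 0.0004], 'ee_rot': [-3.1412, 0.0017, 3.1131], 'wrist_force': [0.625, 0.1474, -0.3202], 'width': 0.0564}
[-0.0, 0.002, 0.003] [0.08, -0.07, 2.24]
```

Emit:
drive_tool --series '[[[0,0.002,0.003,0.07,-0.06,1.2,60],[0,0.002,0.003,0.07,-0.06,2.1,60],[0,0.002,0.003,0.07,-0.06,2.1,60],[0,0.002,0.003,0.07,-0.06,2.1,60],[0,0.002,0.003,0.07,-0.06,2.1,45],[0,0.002,0.003,0.07,-0.06,2.1,35],[0,0.002,0.003,0.07,-0.06,2.1,35],[0,0.002,0.003,0.07,-0.06,2.1,35],[0,0.002,0.003,0.07,-0.06,2.1,35]]]'

```text
time: 21.3
tool_pos: [0.4923, -0.2291, -0.0202]
ee_rot: [-3.141, 0.0, 3.11]
wrist_force: [-0.5, -1.0, 0.9]
width: 0.0409
```

```bash
python3 -c "
from go import *
st();rel((.492,-.229,.08),3.11)"
```

```text
{'time': 21.3, 'tool_pos': [0.4923, -0.2291, -0.0202], 'ee_rot': [-3.1408, 0.0003, 3.11], 'wrist_force': [-0.5058, -1.0033, 0.8672], 'width': 0.0409}
[-0.001, 0.0, 0.0] [0.03, 0.0, -10.02]
```

Ring gripped (40.9 mm). Lifting it to measure where it sits in the fingers.

Emit:
drive_tool --series '[[[0,0,0,0,0,-1,35],[0,0,0,0,0,-3,35],[0,0,0,0,0,-6,35],[0,0,0,0,0,-9,35],[0,0,0,0,0,-10.5,35],[0,0,0,0,0,-10.5,35],[0,0,0,0,0,-10.5,35]]]'

```text
time: 22.0
tool_pos: [0.4918, -0.2288, 0.084]
ee_rot: [-3.141, -0.001, 3.11]
wrist_force: [0.5, -0.4, 0.2]
width: 0.0404
```

```bash
cat > ringm.py <<'E'
from go import *
o=st(); tp=o['tool_pos']
s=snap('scene'); W=world(s); hsv=cv2.cvtColor(s['img'],cv2.COLOR_BGR2HSV)
col=(hsv[...,0]<14)&(hsv[...,1]>110)&(hsv[...,2]<170)
k=col&(np.hypot(W[...,0]-tp[0],W[...,1]-tp[1])<.032)&(abs(W[...,2]-tp[2]-.027)<.012)
P=W[k]; print(len(P)); top=P[P[:,2]>np.percentile(P[:,2],70)-.003]
z=np.percentile(P[:,2],85)
c,r=cv2.minEnclosingCircle(P[:,:2].astype(np.float32)); print('encl-tcp',np.array(c)-tp[:2],r,'z',np.percentile(P[:,2],[3,50,97])-tp[2])
print('xy pct',np.percentile(P[:,:2],[3,97],axis=0)-tp[:2])
u,v=proj(s,(tp[0],tp[1],tp[2]+.028)); print('tcp px in crop',(u-int(u)+25)*11,(v-int(v)+25)*11); u,v=int(u),int(v)
cv2.imwrite('pics/'+__import__('sys').argv[1]+'.png',cv2.resize(s['img'][v-25:v+25,u-25:u+25],None,fx=11,fy=11,interpolation=cv2.INTER_CUBIC))
E
python3 ringm.py rg1
```

```text
{'time': 22.0, 'tool_pos': [0.4918, -0.2288, 0.084], 'ee_rot': [-3.1413, -0.0006, 3.1101], 'wrist_force': [0.4818, -0.4144, 0.1733], 'width': 0.0404}
116
encl-tcp [-0.0043277   0.00044502] 0.021320298314094543 z [0.02270607 0.03177613 0.03455252]
xy pct [[-0.02152628 -0.01646756]
 [ 0.01262561  0.01866162]]
tcp px in crop 278.85455968064895 276.6020631861527
```

View pics/rg1.png

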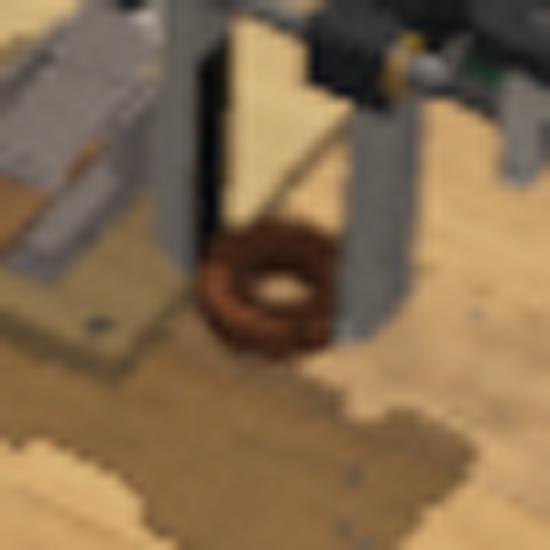

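```bash
python3 -c "
from go import *
rel((.679,.0193,.084),3.11)"
```

```text
[0.001, -0.002, 0.0] [-17.98, 25.35, -0.12]
```

Emit:
drive_tool --series '[[[0,0,0,-3,3,-0.3,35],[0,0,0,-6,7,-0.3,35],[0,0,0,-9,11,-0.3,35],[0,0,0,-12,15,-0.3,35],[0,0,0,-15,19,-0.3,35],[0,0,0,-17,23,-0.3,35],[0,0,0,-18,25.35,-0.1,35],[0,0,0,-18,25.35,-0.1,35],[0,0,0,-18,25.35,-0.1,35],[0,0,0,-18,25.35,-0.1,35]]]'

```text
time: 23.05
tool_pos: [0.6782, 0.0181, 0.0825]
ee_rot: [3.141, -0.005, 3.109]
wrist_force: [0.6, -0.2, -0.8]
width: 0.0406
```

```bash
python3 -c "
from go import *
rel((.679,.0193,.045),3.11)"; python3 ringm.py rg2
```

```text
[0.0, -0.005, -0.001] [-0.09, 0.13, 3.75]
{'time': 23.05, 'tool_pos': [0.6782, 0.0181, 0.0825], 'ee_rot': [3.1415, -0.0047, 3.1088], 'wrist_force': [0.6418, -0.2032, -0.7567], 'width': 0.0406}
75
encl-tcp [-0.00510664  0.00042635] 0.022384129464626312 z [0.02286412 0.03095263 0.03613387]
xy pct [[-0.02127922 -0.01697567]
 [ 0.01000909  0.01836941]]
tcp px in crop 279.969765390744 277.7292092712064
```

View pics/rg2.png

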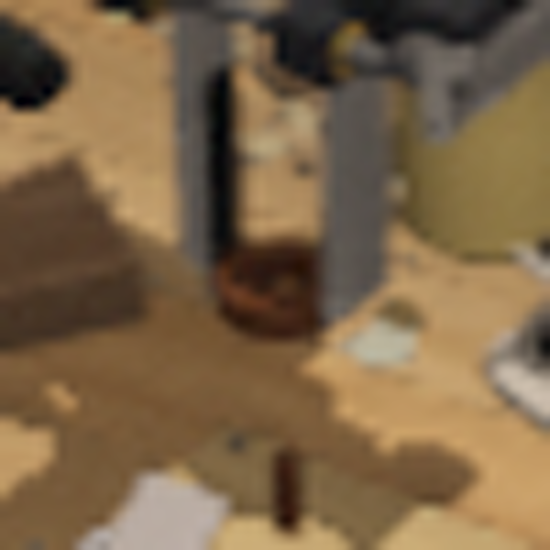

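The ring hangs above peg 1, with the peg at crop (287,490). I'll lower to just above the peg and compare the two in the same view.

Emit:
drive_tool --series '[[[0,-0.005,0,-0.09,0.13,1.5,35],[0,-0.005,0,-0.09,0.13,3,35],[0,-0.005,0,-0.09,0.13,4,35],[0,-0.005,0,-0.09,0.13,4,35],[0,-0.005,0,-0.09,0.13,4,35],[0,-0.005,0,-0.09,0.13,4,35]]]'

```text
time: 23.7
tool_pos: [0.6798, 0.0189, 0.0439]
ee_rot: [3.141, 0.003, 3.108]
wrist_force: [-0.7, 0.0, -0.3]
width: 0.0406
```

```bash
python3 ringm.py rg3
python3 - <<'E'
from go import *
s=snap('scene'); W=world(s); o=robot.get_obs(); tp=o['tool_pos']
print('peg proj px',proj(s,(.679,.0193,.045)),proj(s,(.679,.0193,.015)),'hole proj',proj(s,(tp[0],tp[1],tp[2]+.026)))
u,v=map(int,proj(s,(.679,.0193,.05))); print('crop org',u-20,v-20)
cv2.imwrite('pics/rg4.png',cv2.resize(s['img'][v-20:v+20,u-20:u+20],None,fx=14,fy=14,interpolation=cv2.INTER_CUBIC))
t=snap('top'); u,v=map(int,proj(t,(.679,.0193,.05))); cv2.imwrite('pics/rt4.png',cv2.resize(t['img'][v-25:v+25,u-25:u+25],None,fx=10,fy=10))
E
```

```text
{'time': 23.7, 'tool_pos': [0.6798, 0.0189, 0.0439], 'ee_rot': [3.1414, 0.0026, 3.1082], 'wrist_force': [-0.7383, 0.0489, -0.258], 'width': 0.0406}
72
encl-tcp [-0.00455595 -0.0010243 ] 0.020638972520828247 z [0.02335387 0.03114398 0.03540413]
xy pct [[-0.02137134 -0.01684569]
 [ 0.01207106  0.01751356]]
tcp px in crop 283.9871158157315 279.2429967805323
peg proj px (np.float64(255.82128959020298), np.float64(176.86292727983937)) (np.float64(256.0606587067248), np.float64(183.79752853605197)) hole proj (np.float64(255.81139487448672), np.float64(170.79094330323247))
crop org 235 155
```

View pics/rg4.png

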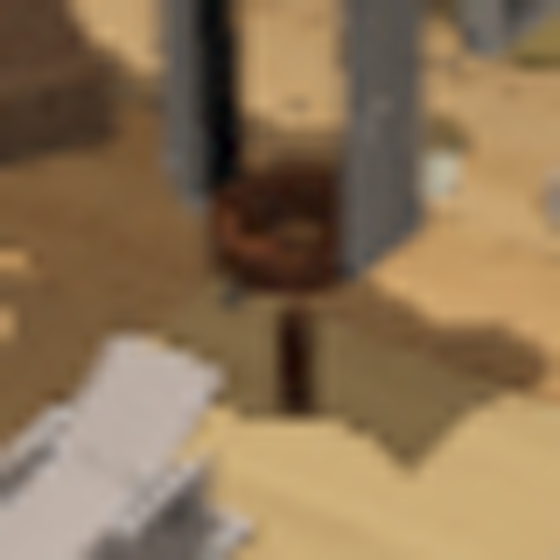

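View pics/rt4.png

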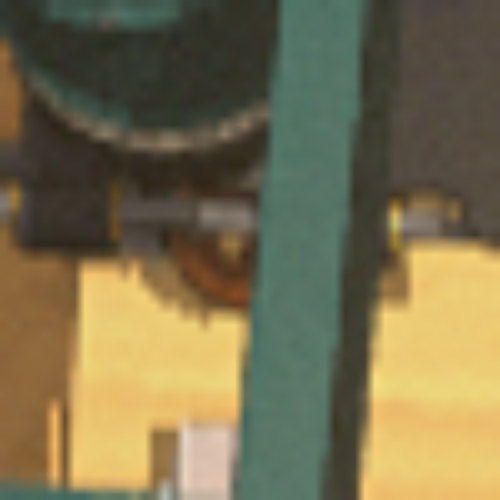

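The peg top at crop (295,312) and the ring's hole at (297,228) both match their projected positions to within half a pixel, so they are aligned. Descending over the tip and watching the force.

Emit:
drive_tool --series '[[[0,0.003,-0.002,0.05,0.03,1,35],[0,0.003,-0.002,0.05,0.03,1.8,35],[0,0.003,-0.002,0.05,0.03,2.5,35],[0,0.003,-0.002,0.05,0.03,2.9,35],[0,0.003,-0.002,0.05,0.03,2.9,35],[0,0.003,-0.002,0.05,0.03,2.9,35]]]'

```text
time: 24.45
tool_pos: [0.6794, 0.0194, 0.0149]
ee_rot: [3.141, -0.0, 3.11]
wrist_force: [1.1, 0.0, -0.1]
width: 0.0407
```

Run:
```python
from go import *
st(); s=snap('scene'); 
u,v=map(int,proj(s,(.679,.0193,.04))); 
cv2.imwrite('pics/rg5.png',cv2.resize(s['img'][v-20:v+20,u-20:u+20],None,fx=14,fy=14,interpolation=cv2.INTER_CUBIC))
```

```text
{'time': 24.45, 'tool_pos': [0.6794, 0.0194, 0.0149], 'ee_rot': [3.1414, -0.0004, 3.1104], 'wrist_force': [1.1046, 0.0262, -0.1194], 'width': 0.0407}
```

View pics/rg5.png

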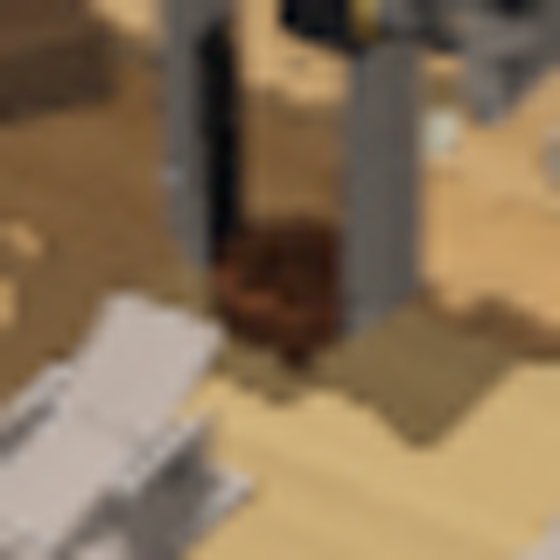

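There is no vertical force and the peg's foot shows below the ring at (293,355), so the ring is over the peg. Lowering to the board.

Emit:
drive_tool --series '[[[0,0,0,0,0,0.6,35],[0,0,0,0,0,1.2,35],[0,0,0,0,0,1.7,35],[0,0,0,0,0,1.75,35],[0,0,0,0,0,1.75,35]]]'

```text
time: 25.0
tool_pos: [0.6793, 0.0195, -0.0028]
ee_rot: [3.141, -0.001, 3.11]
wrist_force: [0.2, 0.1, -0.4]
width: 0.0407
```

Emit:
drive_tool --series '[[[0,0,0,0,0,0,48],[0,0,0,0,0,0,55],[0,0,0,0,0,0,60],[0,0,0,0,0,0,60],[0,0,0,0,0,-1,60],[0,0,0,0,0,-3,60],[0,0,0,0,0,-6,60],[0,0,0,0,0,-9,60],[0,0,0,0,0,-12,60]]]'

```text
time: 25.9
tool_pos: [0.6794, 0.0194, 0.1194]
ee_rot: [3.141, 0.0, 3.11]
wrist_force: [0.9, 0.9, 0.4]
width: 0.0567
```

Run:
```python
from go import *
st(); s=snap('scene'); 
u,v=map(int,proj(s,(.679,.0193,.04))); 
cv2.imwrite('pics/rg6.png',cv2.resize(s['img'][v-20:v+20,u-20:u+20],None,fx=14,fy=14,interpolation=cv2.INTER_CUBIC))
```

```text
{'time': 25.9, 'tool_pos': [0.6794, 0.0194, 0.1194], 'ee_rot': [3.1414, 0.0003, 3.1104], 'wrist_force': [0.8875, 0.9203, 0.4379], 'width': 0.0567}
```

View pics/rg6.png

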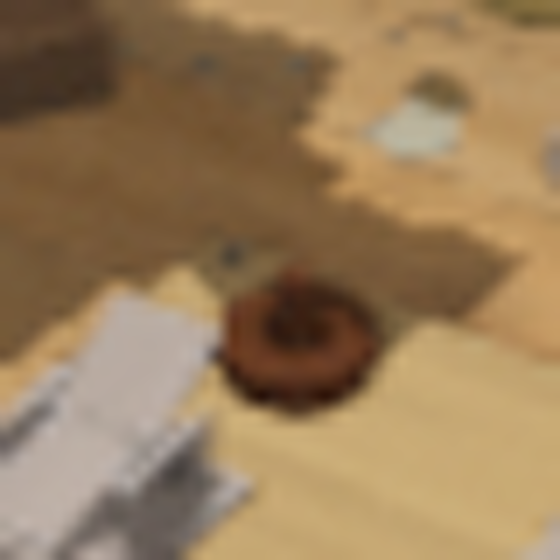

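The ring lies flat on the board round the peg at (297,340). I'll back the arm off for a clear final check.

Emit:
drive_tool --series '[[[0,0,0,0,0,-3,60],[0,0,0,4,0,-6,60],[0,0,0,8,4,-6,60],[0,0,0,12,8,-6,60],[0,0,0,16,12,-6,60],[0,0,0,20,16,-6,60],[0,0,0,24,20,-6,60],[0,0,0,26,24,-6,60],[0,0,0,28,28,-6,60],[0,0,0,30,32,-6,60],[0,0,0,30,34,-6,60],[0,0,0,30,34,-6,60],[0,0,0,30,34,-6,60]]]'

```text
time: 27.25
tool_pos: [0.3924, 0.3687, 0.1835]
ee_rot: [-3.141, 0.012, 3.112]
wrist_force: [-0.1, 1.1, 0.3]
width: 0.0565
```

Run:
```python
from go import *
import pickle
st(); s=snap('top'); s['depth']=cv2.medianBlur(s['depth'],3); W=world(s)
cv2.imwrite('pics/tend.png',cv2.resize(s['img'],(768,576)))
k=(W[...,2]>.021)&(W[...,2]<.033)&(np.hypot(W[...,0]-.679,W[...,1]-.019)<.03); P=W[k]; print('ring',P.mean(0),np.percentile(P,[3,97],axis=0))
A=np.c_[P[:,:2],np.ones(len(P))]; print('tilt',np.linalg.lstsq(A,P[:,2],rcond=None)[0][:2])
k=(W[...,2]>.003)&(W[...,2]<.02)&(W[...,0]>.35)&(W[...,0]<.52)&(abs(W[...,1]-.025)<.03); P=W[k]; print('slip1',np.percentile(P,[3,50,97],axis=0))
k=(W[...,2]>.03)&(W[...,2]<.04)&(W[...,0]>.43)&(W[...,0]<.53)&(abs(W[...,1]+.106)<.02); P=W[k]; print('slip2',P[:,0].min(),np.median(P,0))
d0=pickle.load(open('top.pkl','rb'))['img']; df=cv2.absdiff(d0,s['img']).max(2); cv2.imwrite('pics/diff.png',cv2.resize(df,(768,576)))
```

```text
{'time': 27.25, 'tool_pos': [0.3924, 0.3687, 0.1835], 'ee_rot': [-3.1411, 0.0118, 3.1121], 'wrist_force': [-0.0782, 1.1404, 0.2716], 'width': 0.0565}
ring [0.67796304 0.01909139 0.02687957] [[0.6594965  0.0013175  0.02257947]
 [0.69604381 0.0377584  0.02986086]]
tilt [0.02810889 0.00033944]
slip1 [[0.3788349  0.01358499 0.0031162 ]
 [0.44277745 0.02527881 0.00590396]
 [0.50353355 0.03533873 0.00822355]]
slip2 0.45850774181434817 [ 0.49610336 -0.10606172  0.03500647]
```

View pics/tend.png

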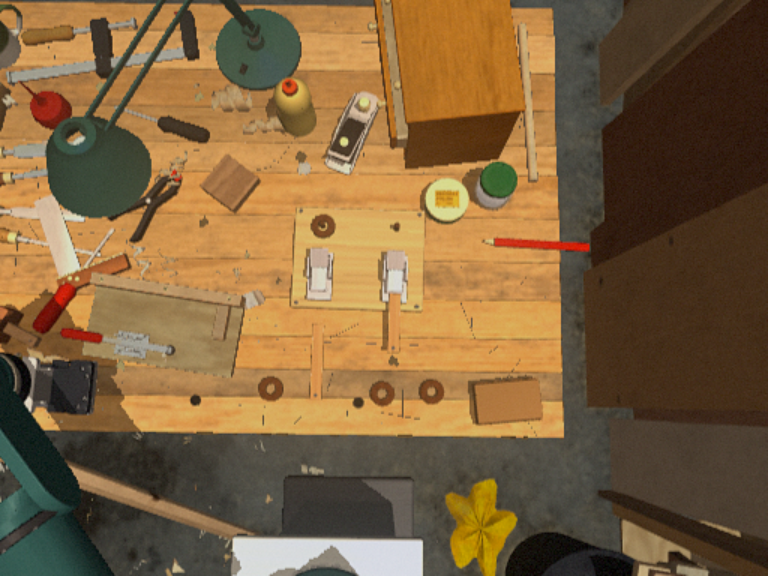

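The final top view shows the ring round peg 1 at (322,226), slip 1 flat on the bench at (317,360), slip 2 still in clip 2 and drawn about 9 mm, and the bystanders where they were. Handing in.

```bash
python3 -c "
from bench import robot
print(robot.close_job())"
```

```text
the job is handed in; nothing more can be done
None
```

Clip 1 (left) is the weak one, and the job is handed in at about 27 s with every final check in range. I drew slip 1 about 12 mm under about 2 N and slip 2 about 9 mm under about 9 N. I then pulled slip 1 right out, laid it on the bench, and put the far ring over peg 1.

**Last checks (camera and depth):**
- **Ring:** its measured centre is (0.678, 0.019), about 1 mm from the peg. Its top is at about 0.027 m and its tilt about 0.03 rad.
- **Slip 1:** it lies flat, top at about 6 mm, with its grip point about 0.15 m from the clip.
- **Slip 2:** still held by clip 2, about 9 mm drawn. I did not measure the jaw's press on it at the end.
- **Surroundings:** by eye, the bystanders and the other rings look unmoved, and the arm is clear of everything.

**What disagreed:**
- **Fingertip height:** the real fingertips sit about 25 mm above the reported TCP. My first closing on slip 1 therefore shut above the slip, with no force or harm, and I worked from camera heights after that.
- **Clip 2 draw:** the arm yielded and pitched by about 0.02 rad, with up to 5 N of vertical force, before I levelled it.

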